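# Tip the used bungs into the ultrasonic cleaner

## Robot

A 6-joint arm with a two-finger parallel gripper is mounted at the origin on the work surface. World frame = base frame: x ahead of the robot, y to its left, z up, the work surface at z = 0. Lengths are in m, angles in degrees, forces in N, time in s.
With the tool pointing down it reaches from about 0.35 to 0.875 m from the base axis. Payload 4.2 kg.
Tool frame: the origin (TCP) lies at the very end of the fingers, on their centre line; the grasp point (between the pads) lies 19 mm behind it; z points along the fingers, y is the line along which they close (so a half turn about z gives the same grasp; the last joint's range is limited). The gripper opens to 87 mm and grips with 3 to 60 N. Pads are 19 mm wide; open, the fingers measure 117 mm over their backs; the gripper's body (75 mm by 190 mm) begins 51 mm behind the grasp point.
Start: joints at [88.786, 22.042, 0.453, 0, -68.411, -14.817], TCP at [0.173, 0.601, 0.223] pointing down, gripper open.
Joint ranges: [-179.83, 179.83], [-69.29, 118.12], [-61.27, 80.66], [-181.25, 117.63], [-171.15, -9.14], [-177.46, 177.46]. Speed limits (degrees/s): [159.86, 159.86, 180, 180, 180, 180].

## Interface

Orientations are given as a 3x3 rotation matrix whose columns are the frame's x, y, z axes.
In Python, from station import r gives the robot as it stands.
- The arm moves only by the tool jog_arm, never from a script. Its argument "plan" is text: rows parted by semicolons, each of 7 numbers parted by spaces: the shift along the tool's x, y, z normalised to -1 to 1, where 1 is 0.025 m, then the turn, a rotation vector about the tool's x, y, z normalised to -1 to 1, where 1 is 8 degrees, then the closure, from -1 (fully open) to 1 (shut). A call has exactly 10 rows; each row shifts and turns the commanded pose from where the row before left it, along the tool's axes as they then stand; what a row does not reach is not made up. A row lasts 1/10 s, in which the tool goes at most 50 mm and 8.59 degrees, less where a joint would pass 70% of its speed; a pose out of reach is approached as far as the arm can. A call with a number of a shift or a turn outside -1 to 1 is refused whole. A call with a gripper value outside its range is refused whole. The fingers move at their own pace and stop on an object; the grip force is fixed at half the most. Time passes only in rows, so rows that do not move let the fingers close, or fill a call up. It gives the time, the measured TCP pose, the force, the opening and the grip force at its end, in the units of the state.
- r.sense(): the state, without advancing time (a new reading comes with each control period).
- r.capture(name): name is "scene" or "side" or "wrist"; returns (picture, depth): 400x640x3 uint8, red, green, blue; 400x640 float32, m along the optical axis (not along the pixel's ray), 0 where there is no reading.
- r.get_calibration(name): a dict with "mtx" (3x3 intrinsics, pixels), "extrinsics" (4x4, takes a point from camera to world coordinates). Camera axes: x right, y up, looking along -z (the intrinsics and any distortion apply to the point x, -y, -z); pixel columns grow to the right and rows downward; lengths in m; the calibration is good to about 2 mm. The wrist camera is an equidistant fisheye: a pixel r from the principal point sees the ray r / f radians off the axis. A picture is of the moment at which its call begins: read the wrist's pose just before it. get_calibration takes no time and is no camera call; for the wrist camera it gives the pose at the moment of the call.
- r.finish_job(): hands the job in; it is judged then, once.
The state is a dict: "time_s": time; "joints": joint angles; "joint_velocities": joint speeds; "effort": joint torques, N m; "tcp_pos": TCP position; "ee_rot": TCP orientation; "wrist_force": force on the tool from outside, world axes, zero at the start; "moment": the same for the moment, N m; "gripper_width": opening from 0.0 (shut) to 1.0 (fully open); "gripper_force": force on a finger pad.
Only numpy, scipy, OpenCV 4.12 (cv2) and the standard library are available. Lean on these libraries where they do the work, as an engineer would, in place of code of your own. Each camera call takes 0.05 s, during which the arm holds its last target. There are 200 camera calls.

## Task

Take the scoop tray of rubber bungs by its slanted handle, draw it out from under the riser shelf, and carry it level over to the bench ultrasonic cleaner with all the bungs still in it. Tip it over the open tank so that all four bungs end up in the tank, then set the empty tray down gently and upright on the bench. Do not knock over or push about the bottles, jug, beaker, dish and carton standing around.

Things in the scene. Friction and masses are not known exactly. Their poses are not given: they have to be found in the camera images.
- tray: Loose aluminium scoop tray, 138 (x) x 100 (y) x 40 mm high, walls 4 mm. Origin: centre of underside, z up. Sides and rear (-x) walled; at +x only a low ramped lip from x = 47 to 74 mm. On the rear wall (x = -63, z = 36 mm) a handle plate 8 thick, 50 wide (y), 70 mm long leans back 30 degrees to -x. Starts with its front 20 to 45 mm under the riser's board, handle to the robot.
- tray_grip (a point): Point on the middle of the handle plate, 45 mm up along it: at (-85.5, 0, 75) mm in the tray's frame; axes parallel to the tray's. To pinch it squarely the tool leans back with the plate and the fingers close through its 8 mm thickness.
- tray_lip (a point): Middle of the pouring lip's upper edge: at (74, 0, 14) mm in the tray's frame.
- bung0: Black rubber bung, a truncated cone 28 mm across the small end, 36 mm across the big end, 36 mm high, 35 g; origin at the centre of the small end, z towards the big end. Starts standing in the tray.
- bung1: Black rubber bung, a truncated cone 28 mm across the small end, 36 mm across the big end, 36 mm high, 35 g; origin at the centre of the small end, z towards the big end. Starts standing in the tray.
- bung2: Black rubber bung, a truncated cone 28 mm across the small end, 36 mm across the big end, 36 mm high, 35 g; origin at the centre of the small end, z towards the big end. Starts standing in the tray.
- bung3: Black rubber bung, a truncated cone 28 mm across the small end, 36 mm across the big end, 36 mm high, 35 g; origin at the centre of the small end, z towards the big end. Starts standing in the tray.
- cleaner: Bench ultrasonic cleaner, fixed, dry, no lid: white box 190 (x) x 210 (y) x 110 mm high, walls 15 mm; the open tank inside is 160 (x) x 180 (y) mm, its floor 30 mm above the bench. Origin: under the centre of the tank. Grey control console 50 mm deep along its +x side, equally high, knobs 12 mm more. It stands left or right, the riser on the other side.
- cleaner_rim (a point): Centre of the tank's mouth, at rim height (110 mm above the bench).
- riser: Fixed white riser shelf. Origin on the bench, near where the tray's origin starts. Board 12 mm thick, underside 95 mm above the bench, x from 40 to 140, y from -135 to 135 mm; four posts of 16 mm diameter at x = 50 and 125, y = -120 and 120 mm. A small box and dishes are fixed on it, up to 145 mm high.
- bottle0: White plastic bottle with red cap, 68 mm diameter, 190 mm high, loose, to be left alone; origin at the centre of the underside.
- bottle1: White plastic bottle with red cap, 68 mm diameter, 190 mm high, loose, to be left alone; origin at the centre of the underside.
- bottle2: White plastic bottle with red cap, 68 mm diameter, 190 mm high, loose, to be left alone; origin at the centre of the underside.
- jug: White plastic jug, 116 mm diameter, 215 mm high, handle reaching 78 mm to -x, loose, to be left alone; origin at the centre of the underside.
- beaker: Glass beaker, 68 mm diameter, 80 mm high, standing between cleaner and riser, loose, to be left alone; origin at the centre of the underside.
- dish: White ceramic dish, 100 mm diameter, 40 mm high, loose, to be left alone; origin at the centre of the underside.
- carton: Cardboard carton 90 x 120 x 70 mm high, loose, to be left alone; origin at the centre of the underside.
Mind the look-alikes: they are no part of the job. Leave any green or turquoise look-alike of the tray alone. Leave any red or yellow look-alike of the bung0 alone.

How it is judged:
By the outcome, as a careful person would: the job done as asked, in the order asked, and still so for the second after the job is handed in, with the robot touching nothing.
It also fails if it takes over 64 s, if anything falls off the work surface, if the arm or the gripper's body presses on something with over 40 N, if the wrist force passes 120 N, or if a joint passes its speed limit or range.

## Working session

There is one attempt and no reset: what is moved stays moved. The work goes in short steps, Python scripts to look and compute and a tool call to move; the robot and the scene stay as the last step left them, time stands still between calls to the robot, and variables do not carry over. Pictures are saved under pics/ and viewed, at most 10 in all, crops included, and the job is handed in when it is done.

Besides the shell and the picture viewer there is one more tool, called after "Emit:" in YAML: its name, and indented under it one key for each argument. jog_arm: Moves the arm, as the interface text tells. Scaled input: -1 to 1 covers 0.025 m each way for a shift and 8 degrees each way for a turn. Its arguments: {"type":"object","properties":{"plan":{"type":"string"}},"required":["plan"]}

```bash
mkdir -p pics; ls
python3 - <<'E'
from station import r
import cv2,numpy as np
for n in("scene","side"):
    p,d=r.capture(n);cv2.imwrite(f"pics/{n}0.png",p[:,:,::-1]);np.savez(f"pics/{n}0.npz",p=p,d=d)
    c=r.get_calibration(n);print(n,c["mtx"].round(1).tolist(),c["extrinsics"].round(3).tolist(),[k for k in c])
s=r.sense();print(s["time_s"],s["tcp_pos"],s["ee_rot"],s["gripper_width"])
E
```

```text
pics
scene [[383.4, 0.0, 322.6], [0.0, 383.4, 199.8], [0.0, 0.0, 1.0]] [[0.805, -0.497, 0.325, 0.865], [0.594, 0.677, -0.435, -0.518], [-0.003, 0.543, 0.84, 1.109], [0.0, 0.0, 0.0, 1.0]] ['mtx', 'extrinsics']
side [[366.6, 0.0, 319.2], [0.0, 366.6, 194.8], [0.0, 0.0, 1.0]] [[-0.989, 0.111, -0.094, 0.365], [-0.145, -0.739, 0.658, 0.904], [0.003, 0.664, 0.747, 1.134], [0.0, 0.0, 0.0, 1.0]] ['mtx', 'extrinsics']
0.1 [0.17243417 0.60018476 0.22159423] [[ 9.61061916e-01 -2.76332809e-01 -4.15443188e-04]
 [-2.76333096e-01 -9.61060095e-01 -1.87432639e-03]
 [ 1.18672007e-04  1.91614442e-03 -9.99998157e-01]] 0.9978630795814264
```

View pics/scene0.png

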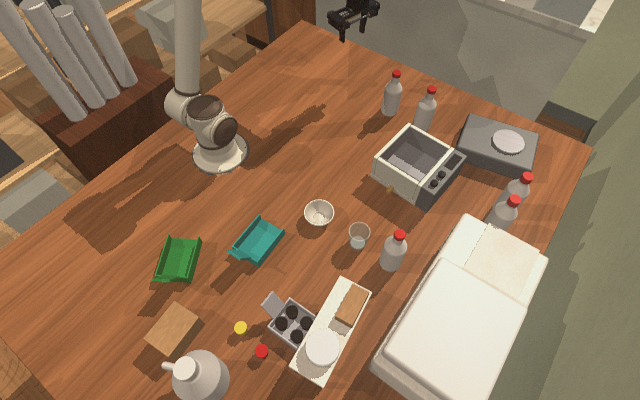

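View pics/side0.png

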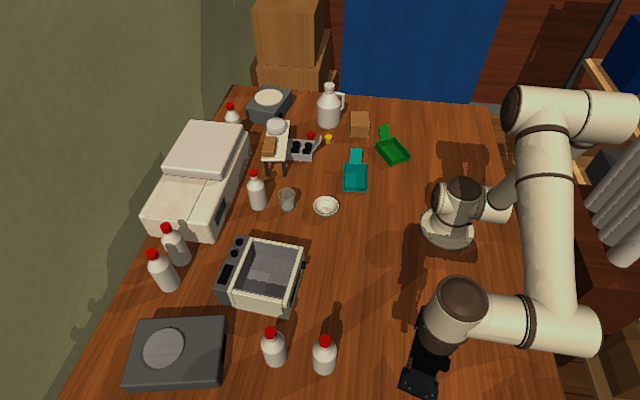

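The scene view shows the grey tray at about (291,323) with its handle at (273,303), and the riser at (330,330). The cleaner is at (415,165) and the beaker at (359,236). Next I'll build a top-down map from the depth.

```bash
cat > h.py <<'E'
import numpy as np,cv2
from station import r
def world(n,d):
    c=r.get_calibration(n);K=c["mtx"];E=c["extrinsics"]
    v,u=np.mgrid[:400,:640];
    P=np.stack([(u-K[0,2])/K[0,0]*d,-(v-K[1,2])/K[1,1]*d,-d],-1)
    return P@E[:3,:3].T+E[:3,3]
E
python3 - <<'E'
from h import *
x0,x1,y0,y1=0.25,0.95,-0.45,0.45
s=800
im=np.zeros((int((x1-x0)*s),int((y1-y0)*s),3),np.uint8);Z=np.full(im.shape[:2],-1.)
for n in("side","scene"):
    f=np.load(f"pics/{n}0.npz");W=world(n,f["d"]).reshape(-1,3);C=f["p"].reshape(-1,3)
    ok=(f["d"].ravel()>0)&(W[:,2]<.35)
    for w,c in zip(W[ok],C[ok]):
        i=int((x1-w[0])*s);j=int((y1-w[1])*s)
        if 0<=i<im.shape[0]-1 and 0<=j<im.shape[1]-1:
            m=Z[i:i+2,j:j+2]<w[2]
            Z[i:i+2,j:j+2][m]=w[2];im[i:i+2,j:j+2][m]=c[::-1]
for k in range(3,10):
    i=int((x1-k/10)*s)
    if i<im.shape[0]: cv2.putText(im,f"x{k/10}",(0,i),0,.4,(0,255,255));im[i,::8]=(0,255,255)
for k in range(-4,5):
    j=int((y1-k/10)*s);cv2.putText(im,f"y{k/10}",(j,10),0,.4,(0,255,255));im[::8,j]=(0,255,255)
cv2.imwrite("pics/top.png",im);np.save("pics/Z.npy",Z)
p=np.load("pics/scene0.npz")["p"][:,:,::-1]
cv2.imwrite("pics/tr.png",cv2.resize(p[270:400,230:390],None,fx=5,fy=5,interpolation=2)[:600])
E
```

```text
(no output)
```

View pics/top.png

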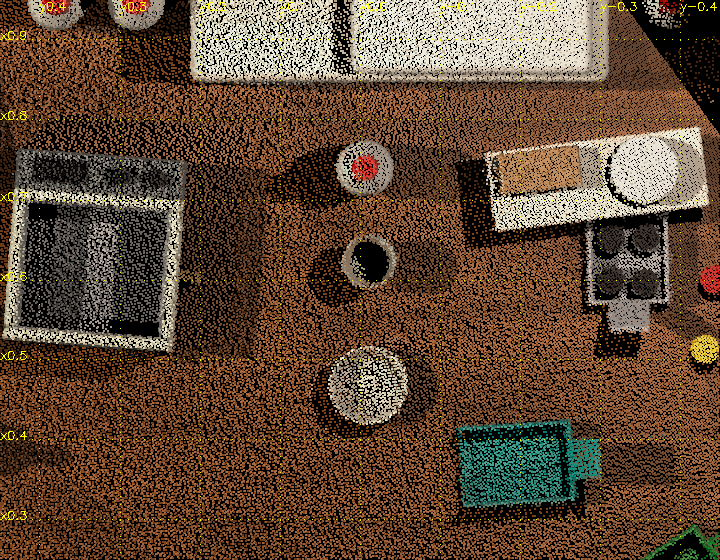

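View pics/tr.png

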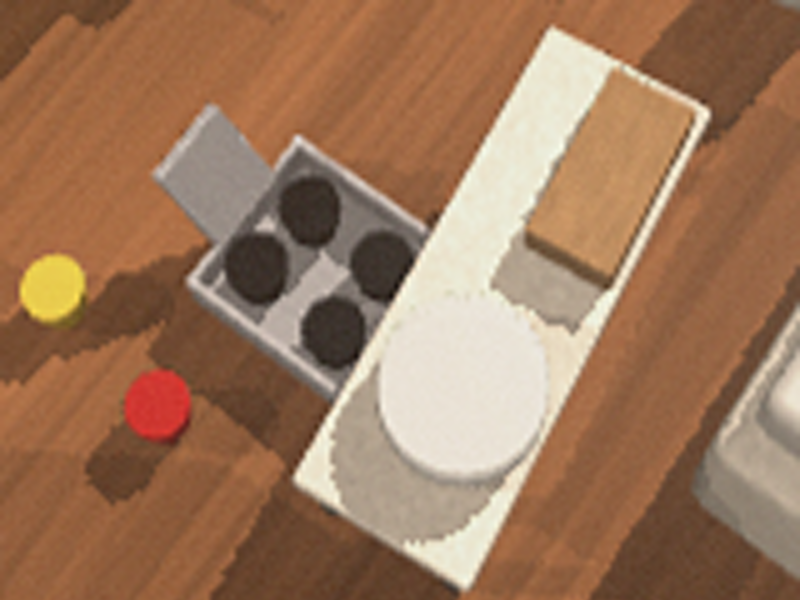

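Run:
```python
from h import *
for n in("scene","side"):
    f=np.load(f"pics/{n}0.npz");W=world(n,f["d"]).reshape(-1,3);C=f["p"].reshape(-1,3).astype(int)
    def sel(a,b,c,d,z0,z1,grey=True):
        m=(W[:,0]>a)&(W[:,0]<b)&(W[:,1]>c)&(W[:,1]<d)&(W[:,2]>z0)&(W[:,2]<z1)
        if grey:m&=(np.ptp(C,axis=1)<30)
        return W[m]
    H=sel(.5,.62,-.39,-.28,.046,.115)
    c=H.mean(0);u,s,v=np.linalg.svd(H-c,full_matrices=False);nn=v[2]*np.sign(v[2][2]);
    print(n,"handle",len(H),c,"normal",nn,"res",s[2]/len(H)**.5,"lo",H.min(0),"hi",H.max(0))
    rect=cv2.minAreaRect(((H-c)@np.array([v[0],v[1]]).T).astype(np.float32));print(rect, v[0],v[1])
    # rim points
    R=sel(.54,.68,-.43,-.25,.036,.0445)
    R=R[R[:,0]<.70]
    rr=cv2.minAreaRect((R[:,:2]*1000).astype(np.float32));print("rim",len(R),rr,cv2.boxPoints(rr).round().tolist())
    Rz=sel(.45,.8,.2,.47,.10,.116,False);rr=cv2.minAreaRect((Rz[:,:2]*1000).astype(np.float32));print("cleaner",rr,cv2.boxPoints(rr).round().tolist())
    B=sel(.6,.85,-.46,-.1,.10,.112,False);rr=cv2.minAreaRect((B[:,:2]*1000).astype(np.float32));print("board",rr,cv2.boxPoints(rr).round().tolist())
    for nm,a in dict(bottle=(.68,.79,-.08,.05,.05,.25),beaker=(.57,.68,-.08,.06,.01,.2),dish=(.4,.53,-.08,.06,.01,.2),red=(.56,.63,-.46,-.42,.01,.1),yel=(.45,.56,-.46,-.40,.01,.1)).items():
        q=sel(*a,False);print(nm,q.min(0).round(3),q.max(0).round(3)) if len(q) else 0
    q=sel(0.1,.9,-.8,-.1,.005,.4,False)
```

```text
scene handle 320 [ 0.55497672 -0.33644361  0.07469951] normal [0.85124531 0.02347431 0.52424267] res 0.0019189423040827792 lo [ 0.53570621 -0.36100009  0.04604309] hi [ 0.59684053 -0.31188764  0.10114937]
((0.007500592619180679, -0.00045058131217956543), (0.04885946214199066, 0.0771929919719696), 89.0752182006836) [ 0.52357423  0.02935282 -0.85147427] [-0.03537577  0.99929343  0.01269591]
rim 662 ((622.0904541015625, -334.6854248046875), (103.52356719970703, 99.7247085571289), 1.7058398723602295) [[569.0, -286.0], [572.0, -386.0], [675.0, -383.0], [672.0, -283.0]]
cleaner ((637.48486328125, 333.07098388671875), (215.53221130371094, 240.6817626953125), 86.02249908447266) [[510.0, 234.0], [750.0, 217.0], [765.0, 432.0], [525.0, 449.0]]
board ((761.7695922851562, -291.46533203125), (172.58331298828125, 270.35772705078125), 7.114039897918701) [[659.0, -168.0], [693.0, -436.0], [864.0, -415.0], [831.0, -147.0]]
bottle [ 0.707 -0.041  0.05 ] [0.774 0.024 0.195]
beaker [ 0.589 -0.044  0.01 ] [0.656 0.023 0.084]
dish [ 0.42  -0.059  0.01 ] [0.517 0.041 0.048]
red [ 0.583 -0.46   0.011] [ 0.6
[... 525 characters left out ...]
03.75423431396484), 1.8334648609161377) [[568.0, -283.0], [571.0, -387.0], [683.0, -383.0], [680.0, -280.0]]
cleaner ((638.8367309570312, 331.4765625), (212.1851043701172, 239.90049743652344), 85.62925720214844) [[511.0, 235.0], [750.0, 217.0], [767.0, 428.0], [527.0, 446.0]]
board ((771.74658203125, -282.29522705078125), (192.44374084472656, 277.7876892089844), 7.178737163543701) [[659.0, -157.0], [694.0, -432.0], [885.0, -408.0], [850.0, -132.0]]
bottle [ 0.707 -0.029  0.05 ] [0.773 0.032 0.194]
beaker [ 0.591 -0.047  0.01 ] [0.655 0.026 0.085]
dish [ 0.422 -0.062  0.01 ] [0.517 0.038 0.047]
red [ 0.585 -0.458  0.011] [ 0.618 -0.424  0.042]
yel [ 0.501 -0.449  0.011] [ 0.531 -0.412  0.042]
```

```bash
cat >> h.py <<'E'
from scipy.spatial.transform import Rotation as Ro, Slerp
def toolR(yaw,pitch=0):   # tool orientation holding the tray at yaw, tipped lip-down by pitch
    return Ro.from_euler('z',yaw,degrees=True)*Ro.from_euler('y',pitch,degrees=True)*Ro.from_matrix(np.array([[0,-.8660254,.5],[-1,0,0],[0,-.5,-.8660254]]))
GR=np.array([-.0855,0,.075])
def tcp_of(trayxyz,yaw,pitch=0):  # tcp for a tray pose
    B=Ro.from_euler('z',yaw,degrees=True)*Ro.from_euler('y',pitch,degrees=True)
    R=toolR(yaw,pitch);return np.array(trayxyz)+B.apply(GR)+.019*R.as_matrix()[:,2],R
def rows(wps,grip,ease=True,start=None):  # wps: list of (pos,R,nrows); prints rows
    if start is None:
        s=r.sense();start=(np.array(s["tcp_pos"]),Ro.from_matrix(s["ee_rot"]))
    P,R=[start[0]],[start[1]]
    for p,q,n in wps:
        p0,R0=P[-1],R[-1];S=Slerp([0,1],Ro.concatenate([R0,q]))
        for k in range(1,n+1):
            t=k/n
            if ease:t=t*t*(3-2*t)
            P.append(p0+t*(np.array(p)-p0));R.append(S(t))
    out=[];cp,cR=P[0],R[0]
    for p,q in zip(P[1:],R[1:]):   # carries the rounding along
        v=np.round(cR.inv().apply(p-cp)/.025,2);w=np.round((cR.inv()*q).as_rotvec(degrees=True)/8,2)
        if max(abs(v).max(),abs(w).max())>1:print("OVER",v,w)
        cp=cp+cR.apply(v*.025);cR=cR*Ro.from_rotvec(w*8,degrees=True)
        out.append(" ".join(f"{x+0:g}" for x in[*v,*w,grip]))
    while len(out)%10:out.append(f"0 0 0 0 0 0 {grip}")
    for i in range(0,len(out),10):print("; ".join(out[i:i+10]),"\n")
def show():
    s=r.sense();print("t",round(s["time_s"],2),"j",np.round(s["joints"],1),"tcp",np.round(s["tcp_pos"],4),"F",np.round(s["wrist_force"],1),"g",round(s["gripper_width"],3),round(s["gripper_force"],1))
    return s
E
python3 - <<'E'
from h import *
s=r.sense();R0=Ro.from_matrix(s["ee_rot"])
p,R=tcp_of((.6355,-.334,0),1.7);print(p)
z=R.as_matrix()[:,2]
mid=Slerp([0,1],Ro.concatenate([R0,R]))(.5)
rows([((.22,.55,.31),R0,5),((.48,.15,.31),mid,25),(p-.12*z+[0,0,.03],R,30)],-1,ease=False)
E
```

```text
[ 0.55953345 -0.33625463  0.05854552]
0.48 0.28 -0.71 0 0 0 -1; 0.47 0.28 -0.7 0 0 0 -1; 0.48 0.29 -0.71 0 0 0 -1; 0.48 0.28 -0.71 0 0 0 -1; 0.47 0.28 -0.7 0 0 0 -1; 0.58 0.5 0 0.06 0.05 0.18 -1; 0.59 0.49 0 0.07 0.04 0.17 -1; 0.6 0.47 0 0.06 0.05 0.18 -1; 0.61 0.45 0 0.07 0.05 0.18 -1; 0.63 0.44 0 0.06 0.04 0.17 -1 

0.63 0.43 0 0.07 0.05 0.18 -1; 0.64 0.41 0 0.06 0.05 0.17 -1; 0.66 0.39 0 0.07 0.05 0.18 -1; 0.66 0.38 0 0.06 0.04 0.18 -1; 0.67 0.36 0 0.07 0.05 0.17 -1; 0.68 0.35 0.01 0.06 0.05 0.18 -1; 0.69 0.32 0 0.07 0.04 0.18 -1; 0.7 0.31 0.01 0.06 0.05 0.17 -1; 0.7 0.3 0.01 0.07 0.05 0.18 -1; 0.72 0.27 0.01 0.06 0.05 0.18 -1 

0.71 0.26 0.02 0.07 0.04 0.17 -1; 0.73 0.24 0.01 0.06 0.05 0.18 -1; 0.73 0.23 0.02 0.07 0.05 0.17 -1; 0.73 0.2 0.02 0.06 0.04 0.18 -1; 0.74 0.19 0.03 0.07 0.05 0.18 -1; 0.75 0.17 0.02 0.06 0.05 0.17 -1; 0.74 0.15 0.04 0.07 0.04 0.18 -1; 0.75 0.13 0.03 0.06 0.05 0.18 -1; 0.76 0.12 0.04 0.07 0.05 0.17 -1; 0.75 0.1 0.04 0.06 0.05 0.18 -1 

0.52 0.41 0.1 0.06 0.03 0.15 -1; 0.52 0.41 0.1 0.05 0.04 0.14 -1; 0.53 0.4 0.09 0.06 0.04 0.15 -1; 0.54 0.39 0.1 0.05 0.0
[... 185 characters left out ...]
2 0.09 0.05 0.04 0.15 -1 

0.59 0.31 0.11 0.06 0.04 0.14 -1; 0.59 0.3 0.1 0.05 0.04 0.15 -1; 0.59 0.29 0.1 0.06 0.03 0.15 -1; 0.6 0.28 0.1 0.05 0.04 0.15 -1; 0.61 0.27 0.1 0.05 0.04 0.14 -1; 0.61 0.25 0.11 0.06 0.04 0.15 -1; 0.61 0.24 0.11 0.05 0.04 0.15 -1; 0.62 0.23 0.11 0.06 0.04 0.14 -1; 0.63 0.22 0.11 0.05 0.04 0.15 -1; 0.62 0.21 0.11 0.06 0.04 0.15 -1 

0.63 0.19 0.11 0.05 0.04 0.14 -1; 0.64 0.19 0.12 0.05 0.04 0.15 -1; 0.63 0.17 0.12 0.06 0.04 0.15 -1; 0.64 0.16 0.12 0.05 0.04 0.15 -1; 0.65 0.14 0.12 0.06 0.04 0.14 -1; 0.64 0.14 0.13 0.05 0.03 0.15 -1; 0.65 0.12 0.12 0.05 0.04 0.15 -1; 0.64 0.11 0.13 0.06 0.04 0.14 -1; 0.65 0.09 0.14 0.05 0.04 0.15 -1; 0.65 0.09 0.13 0.06 0.04 0.15 -1
```

Emit:
jog_arm:
  plan: "0.48 0.28 -0.7 0 0 0 -1; 0.48 0.28 -0.7 0 0 0 -1; 0.48 0.28 -0.7 0 0 0 -1; 0.48 0.28 -0.7 0 0 0 -1; 0.48 0.28 -0.7 0 0 0 -1; 0.58 0.5 0 0.06 0.05 0.18 -1; 0.59 0.49 0 0.07 0.05 0.18 -1; 0.6 0.47 0 0.06 0.05 0.18 -1; 0.61 0.45 0 0.07 0.05 0.18 -1; 0.63 0.44 0 0.06 0.05 0.18 -1"

```text
time_s: 1.1
tcp_pos: [0.273, 0.4695, 0.3095]
ee_rot: [[0.918, -0.394, 0.048], [-0.396, -0.918, 0.03], [0.032, -0.046, -0.998]]
wrist_force: [0.6, 0.8, 0.2]
gripper_width: 0.998
gripper_force: 0.0
```

Emit:
jog_arm:
  plan: "0.63 0.43 0 0.07 0.05 0.18 -1; 0.64 0.41 0 0.06 0.05 0.17 -1; 0.66 0.39 0 0.07 0.05 0.18 -1; 0.66 0.38 0 0.06 0.04 0.18 -1; 0.67 0.36 0 0.07 0.05 0.17 -1; 0.68 0.35 0.01 0.06 0.05 0.18 -1; 0.69 0.32 0 0.07 0.04 0.18 -1; 0.7 0.31 0.01 0.06 0.05 0.17 -1; 0.7 0.3 0.01 0.07 0.05 0.18 -1; 0.72 0.27 0.01 0.06 0.05 0.18 -1"

```text
time_s: 2.1
tcp_pos: [0.377, 0.3087, 0.3103]
ee_rot: [[0.787, -0.598, 0.151], [-0.612, -0.787, 0.075], [0.075, -0.151, -0.986]]
wrist_force: [0.7, -0.6, -0.6]
gripper_width: 1.001
gripper_force: 0.0
```

Emit:
jog_arm:
  plan: "0.71 0.26 0.02 0.07 0.04 0.17 -1; 0.73 0.24 0.01 0.06 0.05 0.18 -1; 0.73 0.23 0.02 0.07 0.05 0.17 -1; 0.73 0.2 0.02 0.06 0.04 0.18 -1; 0.74 0.19 0.03 0.07 0.05 0.18 -1; 0.75 0.17 0.02 0.06 0.05 0.17 -1; 0.74 0.15 0.04 0.07 0.04 0.18 -1; 0.75 0.13 0.03 0.06 0.05 0.18 -1; 0.76 0.12 0.04 0.07 0.05 0.17 -1; 0.75 0.1 0.04 0.06 0.05 0.18 -1"

```text
time_s: 3.1
tcp_pos: [0.48, 0.1483, 0.3104]
ee_rot: [[0.606, -0.752, 0.259], [-0.79, -0.606, 0.092], [0.088, -0.26, -0.962]]
wrist_force: [0.5, 0.3, -0.0]
gripper_width: 1.0
gripper_force: 0.0
```

Emit:
jog_arm:
  plan: "0.52 0.41 0.1 0.06 0.03 0.15 -1; 0.52 0.41 0.1 0.05 0.04 0.14 -1; 0.53 0.4 0.09 0.06 0.04 0.15 -1; 0.54 0.39 0.1 0.05 0.04 0.15 -1; 0.54 0.37 0.09 0.05 0.04 0.14 -1; 0.56 0.37 0.1 0.06 0.04 0.15 -1; 0.56 0.36 0.1 0.05 0.04 0.15 -1; 0.56 0.34 0.1 0.06 0.04 0.14 -1; 0.57 0.34 0.1 0.05 0.04 0.15 -1; 0.58 0.32 0.09 0.05 0.04 0.15 -1"

```text
time_s: 4.1
tcp_pos: [0.4855, -0.0143, 0.2711]
ee_rot: [[0.427, -0.835, 0.347], [-0.901, -0.425, 0.084], [0.077, -0.349, -0.934]]
wrist_force: [-0.5, 0.3, 1.0]
gripper_width: 1.004
gripper_force: 0.0
```

Emit:
jog_arm:
  plan: "0.59 0.31 0.11 0.06 0.04 0.14 -1; 0.59 0.3 0.1 0.05 0.04 0.15 -1; 0.59 0.29 0.1 0.06 0.03 0.15 -1; 0.6 0.28 0.1 0.05 0.04 0.15 -1; 0.61 0.27 0.1 0.05 0.04 0.14 -1; 0.61 0.25 0.11 0.06 0.04 0.15 -1; 0.61 0.24 0.11 0.05 0.04 0.15 -1; 0.62 0.23 0.11 0.06 0.04 0.14 -1; 0.63 0.22 0.11 0.05 0.04 0.15 -1; 0.62 0.21 0.11 0.06 0.04 0.15 -1"

```text
time_s: 5.1
tcp_pos: [0.4917, -0.1768, 0.2316]
ee_rot: [[0.229, -0.873, 0.431], [-0.972, -0.227, 0.058], [0.047, -0.432, -0.901]]
wrist_force: [0.5, -0.2, -0.0]
gripper_width: 1.001
gripper_force: 0.0
```

Emit:
jog_arm:
  plan: "0.63 0.19 0.11 0.05 0.04 0.14 -1; 0.64 0.19 0.12 0.05 0.04 0.15 -1; 0.63 0.17 0.12 0.06 0.04 0.15 -1; 0.64 0.16 0.12 0.05 0.04 0.15 -1; 0.65 0.14 0.12 0.06 0.04 0.14 -1; 0.64 0.14 0.13 0.05 0.03 0.15 -1; 0.65 0.12 0.12 0.05 0.04 0.15 -1; 0.64 0.11 0.13 0.06 0.04 0.14 -1; 0.65 0.09 0.14 0.05 0.04 0.15 -1; 0.65 0.09 0.13 0.06 0.04 0.15 -1"

```text
time_s: 6.1
tcp_pos: [0.4976, -0.3394, 0.1923]
ee_rot: [[0.024, -0.864, 0.503], [-1.0, -0.021, 0.013], [-0.001, -0.503, -0.864]]
wrist_force: [-0.4, -0.4, -0.0]
gripper_width: 0.999
gripper_force: 0.0
```

Run:
```python
from h import *
show()
c=r.get_calibration("wrist");p,d=r.capture("wrist");cv2.imwrite("pics/w1.png",p[:,:,::-1]);np.savez("pics/w1.npz",p=p,d=d)
K,E=c["mtx"],c["extrinsics"]
# predicted tray points on the fisheye picture
im=p[:,:,::-1].copy()
B=Ro.from_euler('z',1.7,degrees=True)
for q in[(-.0855,0,.075),(-.0980,-.025,.0966),(-.0980,.025,.0966),(-.063,.025,.036),(-.063,-.025,.036),(-.065,.05,.04),(-.065,-.05,.04)]:
    w=B.apply(q)+[.6355,-.334,0];x=(w-E[:3,3])@E[:3,:3];x=np.array([x[0],-x[1],-x[2]])
    rho=np.hypot(x[0],x[1]);th=np.arctan2(rho,x[2]);u=K[0,2]+K[0,0]*th*x[0]/rho;v=K[1,2]+K[1,1]*th*x[1]/rho
    cv2.circle(im,(int(u),int(v)),3,(0,0,255),1)
cv2.imwrite("pics/w1m.png",im)
p,R=tcp_of((.6355,-.334,0),1.7)
rows([(p,R,10)],-1)
```

```text
t 6.1 j [-27.5  12.4 -15.7 -23.7 -37.3  44.7] tcp [ 0.4976 -0.3394  0.1923] F [-0.4 -0.4 -0. ] g 0.999 0.0
0 0.01 0.16 0 0 0 -1; -0.01 0.04 0.45 0 0 -0.01 -1; -0.02 0.06 0.65 0 0 0 -1; -0.02 0.07 0.8 -0.01 -0.01 -0.01 -1; -0.02 0.08 0.86 0 0 0 -1; -0.02 0.08 0.87 0 0 -0.01 -1; -0.01 0.07 0.79 -0.01 -0.01 -0.01 -1; -0.02 0.06 0.66 0 0 0 -1; -0.01 0.03 0.44 0 0 -0.01 -1; 0 0.02 0.17 0 0 0 -1
```

View pics/w1m.png

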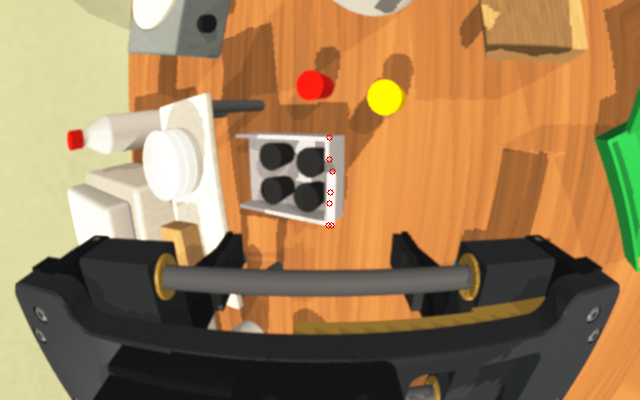

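The wrist view shows the tray at (295,180). Its rear wall and handle lie edge-on near (335,180), close to where I predicted, so I'm going in.

Emit:
jog_arm:
  plan: "0 0.01 0.16 0 0 0 -1; -0.01 0.04 0.45 0 0 -0.01 -1; -0.02 0.06 0.65 0 0 0 -1; -0.02 0.07 0.8 -0.01 -0.01 -0.01 -1; -0.02 0.08 0.86 0 0 0 -1; -0.02 0.08 0.87 0 0 -0.01 -1; -0.01 0.07 0.79 -0.01 -0.01 -0.01 -1; -0.02 0.06 0.66 0 0 0 -1; -0.01 0.03 0.44 0 0 -0.01 -1; 0 0.02 0.17 0 0 0 -1"

```text
time_s: 7.15
tcp_pos: [0.5604, -0.3321, 0.0577]
ee_rot: [[0.035, -0.866, 0.499], [-0.999, -0.03, 0.018], [-0.001, -0.499, -0.867]]
wrist_force: [-1.1, -0.4, 0.1]
gripper_width: 1.0
gripper_force: 0.0
```

Run:
```python
from h import *
show()
p,d=r.capture("scene");a=cv2.resize(p[260:380,220:380,::-1],None,fx=4,fy=4,interpolation=2)
cv2.imwrite("pics/g1.png",a)
```

```text
t 7.15 j [-24.9  26.5 -14.9 -32.4 -25.   53.6] tcp [ 0.5604 -0.3321  0.0577] F [-1.1 -0.4  0.1] g 1.0 0.0
```

View pics/g1.png

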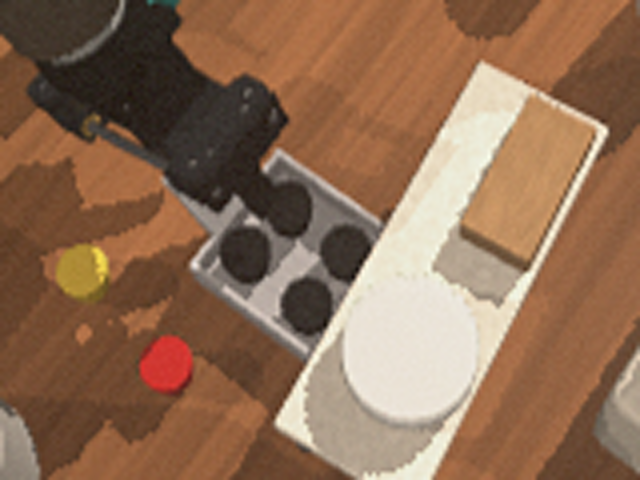

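The fingers straddle the handle at about (215,190) in the crop and touch nothing. I'll nudge 4 mm sideways and close.

Emit:
jog_arm:
  plan: "0.08 0 0 0 0 0 -1; 0.07 0 0 0 0 0 0; 0 0 0 0 0 0 0.5; 0 0 0 0 0 0 1; 0 0 0 0 0 0 1; 0 0 0 0 0 0 1; 0 0 0 0 0 0 1; 0 0 0 0 0 0 1; 0 0 0 0 0 0 1; 0 0 0 0 0 0 1"

```text
time_s: 8.2
tcp_pos: [0.5605, -0.3365, 0.0594]
ee_rot: [[0.034, -0.865, 0.5], [-0.999, -0.03, 0.017], [-0.0, -0.501, -0.866]]
wrist_force: [-0.7, 0.2, 0.5]
gripper_width: 0.264
gripper_force: 0.0
```

Run:
```python
from h import *
show()
```

```text
t 8.2 j [-25.3  26.5 -14.5 -32.4 -25.4  53.9] tcp [ 0.5605 -0.3365  0.0594] F [-0.7  0.2  0.5] g 0.264 0.0
```

Emit:
jog_arm:
  plan: "0 0 0 0 0 0 1; 0 0 0 0 0 0 1; 0 0 0 0 0 0 1; 0 0 0 0 0 0 1; 0 0 0 0 0 0 1; 0 0 0 0 0 0 1; 0 -0.02 -0.04 0 0 0 1; 0 -0.02 -0.04 0 0 0 1; 0 -0.02 -0.04 0 0 0 1; 0 -0.02 -0.04 0 0 0 1"

```text
time_s: 9.2
tcp_pos: [0.5593, -0.3361, 0.063]
ee_rot: [[0.035, -0.866, 0.498], [-0.999, -0.029, 0.018], [-0.001, -0.499, -0.867]]
wrist_force: [0.7, 0.4, -4.0]
gripper_width: 0.089
gripper_force: 30.0
```

Run:
```python
from h import *
s=show();p=np.array(s["tcp_pos"]);R=toolR(1.7)
a=p+[-.085,-.0025,.006]
rows([(a,R,20)],1)
```

```text
t 9.2 j [-25.3  26.1 -14.6 -31.9 -25.7  53.3] tcp [ 0.5593 -0.3361  0.063 ] F [ 0.7  0.4 -4. ] g 0.089 30.0
0 0.02 -0.01 0 0 0 1; 0 0.06 -0.04 0 0 0 1; 0 0.09 -0.07 0 0 0 1; 0 0.12 -0.08 0 0 0 1; 0 0.15 -0.1 0 0 0 1; 0 0.17 -0.11 0 0.01 0.01 1; 0 0.19 -0.13 0 0 0 1; -0.01 0.2 -0.13 0 0 0 1; 0 0.2 -0.14 0 0 0 1; 0 0.21 -0.14 0 0 0 1 

0 0.22 -0.14 0.01 0 0 1; 0 0.2 -0.14 0 0.01 0.01 1; 0 0.2 -0.14 0 0 0 1; 0 0.19 -0.12 0 0 0 1; 0 0.17 -0.12 0 0 0 1; 0 0.14 -0.1 0 0 0 1; 0 0.13 -0.08 0 0 0 1; 0 0.09 -0.06 0 0.01 0 1; 0 0.06 -0.04 0 0 0 1; 0 0.02 -0.02 0 0 0 1
```

Emit:
jog_arm:
  plan: "0 0.02 -0.01 0 0 0 1; 0 0.06 -0.04 0 0 0 1; 0 0.09 -0.07 0 0 0 1; 0 0.12 -0.08 0 0 0 1; 0 0.15 -0.1 0 0 0 1; 0 0.17 -0.11 0 0 0 1; 0 0.19 -0.13 0 0 0 1; 0 0.2 -0.13 0 0 0 1; 0 0.2 -0.14 0 0 0 1; 0 0.21 -0.14 0 0 0 1"

```text
time_s: 10.2
tcp_pos: [0.5173, -0.3381, 0.0669]
ee_rot: [[0.034, -0.865, 0.5], [-0.999, -0.029, 0.017], [-0.0, -0.501, -0.866]]
wrist_force: [-0.1, 0.7, -3.6]
gripper_width: 0.089
gripper_force: 30.0
```

Emit:
jog_arm:
  plan: "0 0.22 -0.14 0 0 0 1; 0 0.2 -0.14 0 0 0 1; 0 0.2 -0.14 0 0 0 1; 0 0.19 -0.12 0 0 0 1; 0 0.17 -0.12 0 0 0 1; 0 0.14 -0.1 0 0 0 1; 0 0.13 -0.08 0 0 0 1; 0 0.09 -0.06 0 0 0 1; 0 0.06 -0.04 0 0 0 1; 0 0.02 -0.02 0 0 0 1"

```text
time_s: 11.2
tcp_pos: [0.475, -0.3395, 0.0698]
ee_rot: [[0.034, -0.865, 0.5], [-0.999, -0.029, 0.017], [-0.0, -0.501, -0.866]]
wrist_force: [0.0, 0.4, -3.6]
gripper_width: 0.088
gripper_force: 30.0
```

Run:
```python
from h import *
s=show();p=np.array(s["tcp_pos"]);R=toolR(1.7)
q,d=r.capture("scene");cv2.imwrite("pics/g2.png",cv2.resize(q[240:380,210:370,::-1],None,fx=4,fy=4,interpolation=2))
# lift to tray z .17 then carry to the tank: lip 30 mm short of tank centre
yaw=25;u=np.array([np.cos(np.radians(yaw)),np.sin(np.radians(yaw)),0])
lip=np.array([.612,.335,.0])-.04*u
T=lip-.074*u;T[2]=.15
b,Rb=tcp_of(T,yaw);print(T,b)
up=p.copy();up[2]+=.14
rows([(up,R,20),(b,Rb,50)],1)
```

```text
t 11.2 j [-31.2  21.1 -20.7 -36.8 -27.2  63.2] tcp [ 0.475  -0.3395  0.0698] F [ 0.   0.4 -3.6] g 0.088 30.0
[0.50868091 0.28682152 0.15      ] [0.43980152 0.25470253 0.20854552]
0 -0.02 -0.04 0 0 0 1; 0 -0.06 -0.1 0 0 0 1; 0 -0.09 -0.15 0 0 0 1; 0 -0.12 -0.21 0 0 0 1; 0 -0.15 -0.26 0 0 0 1; 0 -0.17 -0.29 0 0 0.01 1; 0 -0.18 -0.32 0 0 0 1; 0 -0.2 -0.34 0 0.01 0 1; 0 -0.2 -0.35 0 0 0 1; 0 -0.21 -0.36 0 0 0 1 

0 -0.21 -0.37 0 0 0.01 1; 0 -0.21 -0.35 0 0 0 1; 0 -0.19 -0.34 0 0 0 1; 0 -0.19 -0.32 0 0 0 1; 0 -0.17 -0.29 0 0 0 1; 0 -0.14 -0.25 0 0 0 1; 0 -0.12 -0.21 0 0.01 0.01 1; 0 -0.09 -0.16 0 0 0 1; 0 -0.06 -0.1 -0.01 0 0 1; 0 -0.02 -0.04 0 0 0 1 

-0.03 0 0 0 -0.01 -0.01 1; -0.08 0 0 0 0 -0.01 1; -0.14 0 0 0 -0.01 -0.01 1; -0.19 0.01 0 0 -0.01 -0.02 1; -0.23 0 0 0 -0.01 -0.02 1; -0.28 0.01 -0.01 0 -0.02 -0.03 1; -0.32 0 0 0 -0.02 -0.04 1; -0.37 0 0 0 -0.02 -0.04 1; -0.4 0 0 0 -0.03 -0.04 1; -0.44 0 0 0 -0.02 -0.05 1 

-0.47 0 0.01 0.01 -0.03 -0.05 1; -0.51 -0.01 0 0 -0.03 -0.05 1; -0.53 -0.01 0.01 0 -0.04 -0.06 1; -0.57 -0.02 0.01 0 -0.03 -0.06 1; -0.58 -0.03 0.02 0 -0.04 -0.06 1; -0
[... 484 characters left out ...]
8 0 -0.04 -0.08 1 

-0.67 -0.13 0.08 0 -0.04 -0.07 1; -0.64 -0.14 0.08 0 -0.04 -0.07 1; -0.63 -0.15 0.08 0 -0.04 -0.07 1; -0.61 -0.14 0.09 0 -0.04 -0.07 1; -0.59 -0.15 0.08 0 -0.04 -0.06 1; -0.56 -0.14 0.09 0 -0.03 -0.06 1; -0.54 -0.14 0.08 0 -0.04 -0.06 1; -0.51 -0.14 0.09 0 -0.03 -0.06 1; -0.48 -0.14 0.08 0 -0.03 -0.05 1; -0.45 -0.13 0.07 0 -0.03 -0.05 1 

-0.41 -0.13 0.08 0 -0.03 -0.05 1; -0.38 -0.11 0.07 -0.01 -0.02 -0.04 1; -0.34 -0.11 0.06 0 -0.02 -0.04 1; -0.31 -0.1 0.06 0.01 -0.02 -0.03 1; -0.26 -0.08 0.05 0 -0.02 -0.03 1; -0.22 -0.07 0.04 -0.01 -0.01 -0.03 1; -0.17 -0.06 0.03 0.01 -0.02 -0.02 1; -0.13 -0.05 0.03 0 0 -0.01 1; -0.07 -0.02 0.01 0 -0.01 -0.01 1; -0.03 -0.01 0.01 0 0 0 1
```

View pics/g2.png

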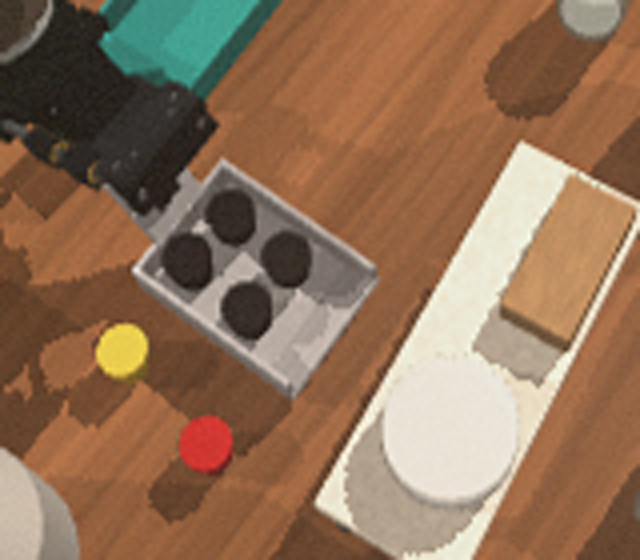

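The tray is out with all four bungs standing in it, at about (185..290,215..310) in the crop. It's clear of the riser, so I'll lift and carry it.

Emit:
jog_arm:
  plan: "0 -0.02 -0.04 0 0 0 1; 0 -0.06 -0.1 0 0 0 1; 0 -0.09 -0.15 0 0 0 1; 0 -0.12 -0.21 0 0 0 1; 0 -0.15 -0.26 0 0 0 1; 0 -0.17 -0.29 0 0 0 1; 0 -0.18 -0.32 0 0 0 1; 0 -0.2 -0.34 0 0 0 1; 0 -0.2 -0.35 0 0 0 1; 0 -0.21 -0.36 0 0 0 1"

```text
time_s: 12.25
tcp_pos: [0.4751, -0.3394, 0.1407]
ee_rot: [[0.034, -0.865, 0.5], [-0.999, -0.029, 0.017], [-0.0, -0.501, -0.866]]
wrist_force: [0.2, 0.4, -3.3]
gripper_width: 0.09
gripper_force: 30.0
```

Emit:
jog_arm:
  plan: "0 -0.21 -0.37 0 0 0 1; 0 -0.21 -0.35 0 0 0 1; 0 -0.19 -0.34 0 0 0 1; 0 -0.19 -0.32 0 0 0 1; 0 -0.17 -0.29 0 0 0 1; 0 -0.14 -0.25 0 0 0 1; 0 -0.12 -0.21 0 0 0 1; 0 -0.09 -0.16 0 0 0 1; 0 -0.06 -0.1 0 0 0 1; 0 -0.02 -0.04 0 0 0 1"

```text
time_s: 13.25
tcp_pos: [0.475, -0.3395, 0.21]
ee_rot: [[0.034, -0.865, 0.5], [-0.999, -0.03, 0.017], [-0.0, -0.501, -0.866]]
wrist_force: [-0.3, -0.6, -3.1]
gripper_width: 0.094
gripper_force: 30.0
```

Emit:
jog_arm:
  plan: "-0.03 0 0 0 -0.01 -0.01 1; -0.08 0 0 0 0 -0.01 1; -0.14 0 0 0 -0.01 -0.01 1; -0.19 0.01 0 0 -0.01 -0.02 1; -0.23 0 0 0 -0.01 -0.02 1; -0.28 0.01 -0.01 0 -0.02 -0.03 1; -0.32 0 0 0 -0.02 -0.04 1; -0.37 0 0 0 -0.02 -0.04 1; -0.4 0 0 0 -0.03 -0.04 1; -0.44 0 0 0 -0.02 -0.05 1"

```text
time_s: 14.25
tcp_pos: [0.4711, -0.2767, 0.2099]
ee_rot: [[0.078, -0.863, 0.499], [-0.997, -0.068, 0.039], [0.0, -0.501, -0.866]]
wrist_force: [-0.6, -0.9, -3.5]
gripper_width: 0.089
gripper_force: 30.0
```

Emit:
jog_arm:
  plan: "-0.47 0 0.01 0.01 -0.03 -0.05 1; -0.51 -0.01 0 0 -0.03 -0.05 1; -0.53 -0.01 0.01 0 -0.04 -0.06 1; -0.57 -0.02 0.01 0 -0.03 -0.06 1; -0.58 -0.03 0.02 0 -0.04 -0.06 1; -0.61 -0.03 0.02 0 -0.04 -0.06 1; -0.63 -0.03 0.02 0 -0.03 -0.07 1; -0.65 -0.05 0.03 0 -0.04 -0.07 1; -0.66 -0.05 0.03 0 -0.04 -0.07 1; -0.68 -0.06 0.04 0 -0.05 -0.07 1"

```text
time_s: 15.25
tcp_pos: [0.4613, -0.129, 0.2094]
ee_rot: [[0.178, -0.851, 0.494], [-0.984, -0.153, 0.091], [-0.001, -0.502, -0.865]]
wrist_force: [0.1, 0.2, -3.6]
gripper_width: 0.09
gripper_force: 30.0
```

Emit:
jog_arm:
  plan: "-0.69 -0.07 0.04 0 -0.04 -0.07 1; -0.69 -0.07 0.04 0 -0.04 -0.08 1; -0.7 -0.08 0.05 0 -0.04 -0.07 1; -0.71 -0.09 0.05 0 -0.05 -0.08 1; -0.7 -0.1 0.06 0 -0.04 -0.07 1; -0.7 -0.11 0.07 0 -0.05 -0.08 1; -0.7 -0.11 0.06 0 -0.04 -0.08 1; -0.7 -0.12 0.08 0 -0.04 -0.07 1; -0.68 -0.13 0.07 0 -0.05 -0.07 1; -0.67 -0.13 0.08 0 -0.04 -0.08 1"

```text
time_s: 16.25
tcp_pos: [0.4497, 0.0466, 0.2091]
ee_rot: [[0.296, -0.826, 0.48], [-0.955, -0.255, 0.149], [-0.001, -0.502, -0.865]]
wrist_force: [0.0, -0.8, -4.1]
gripper_width: 0.089
gripper_force: 30.0
```

Emit:
jog_arm:
  plan: "-0.67 -0.13 0.08 0 -0.04 -0.07 1; -0.64 -0.14 0.08 0 -0.04 -0.07 1; -0.63 -0.15 0.08 0 -0.04 -0.07 1; -0.61 -0.14 0.09 0 -0.04 -0.07 1; -0.59 -0.15 0.08 0 -0.04 -0.06 1; -0.56 -0.14 0.09 0 -0.03 -0.06 1; -0.54 -0.14 0.08 0 -0.04 -0.06 1; -0.51 -0.14 0.09 0 -0.03 -0.06 1; -0.48 -0.14 0.08 0 -0.03 -0.05 1; -0.45 -0.13 0.07 0 -0.03 -0.05 1"

```text
time_s: 17.25
tcp_pos: [0.44, 0.194, 0.209]
ee_rot: [[0.39, -0.796, 0.462], [-0.921, -0.336, 0.197], [-0.002, -0.502, -0.865]]
wrist_force: [0.9, -0.3, -4.0]
gripper_width: 0.09
gripper_force: 30.0
```

Emit:
jog_arm:
  plan: "-0.41 -0.13 0.08 0 -0.03 -0.05 1; -0.38 -0.11 0.07 0 -0.02 -0.04 1; -0.34 -0.11 0.06 0 -0.02 -0.04 1; -0.31 -0.1 0.06 0 -0.02 -0.03 1; -0.26 -0.08 0.05 0 -0.02 -0.03 1; -0.22 -0.07 0.04 0 -0.01 -0.03 1; -0.17 -0.06 0.03 0 -0.02 -0.02 1; -0.13 -0.05 0.03 0 0 -0.01 1; -0.07 -0.02 0.01 0 -0.01 -0.01 1; -0.03 -0.01 0.01 0 0 0 1"

```text
time_s: 18.25
tcp_pos: [0.4369, 0.2546, 0.2086]
ee_rot: [[0.427, -0.782, 0.454], [-0.904, -0.369, 0.214], [-0.0, -0.502, -0.865]]
wrist_force: [0.4, -0.5, -3.5]
gripper_width: 0.084
gripper_force: 30.0
```

Run:
```python
from h import *
s=show()
q,d=r.capture("scene");cv2.imwrite("pics/c1.png",cv2.resize(q[90:250,270:480,::-1],None,fx=3.6,fy=3.6,interpolation=2))
print(s["moment"])
```

```text
t 18.25 j [ 50.4  -2.3 -52.8  46.9 -17.  -67.8] tcp [0.4369 0.2546 0.2086] F [ 0.4 -0.5 -3.5] g 0.084 30.0
[-0.72747244  1.61783248 -0.01217477]
```

View pics/c1.png

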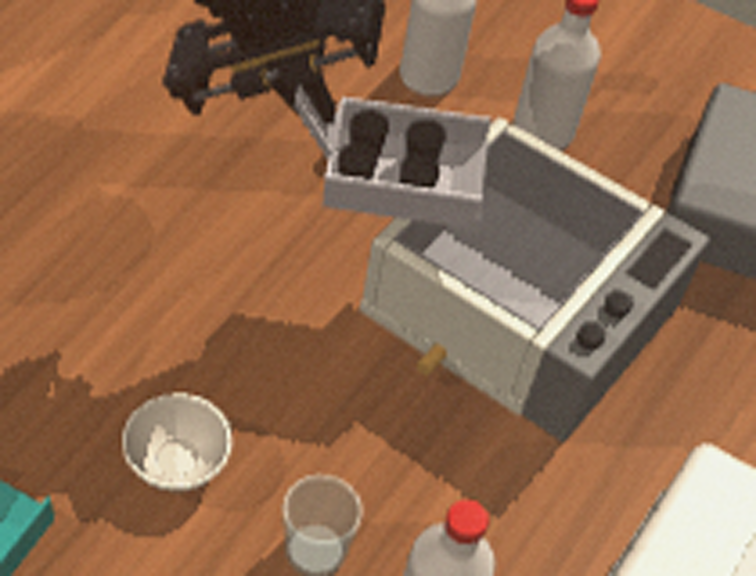

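The tray is over the near rim of the tank, level, with all four bungs in it at about (365,140) and (425,150). I'll fit the arm's geometry from the logged states to check that the pour is reachable.

```bash
cat > kin.py <<'E'
from h import *
from scipy.optimize import least_squares
D=[([88.786,22.042,.453,0,-68.411,-14.817],[.1724,.6002,.2216]),([-27.5,12.4,-15.7,-23.7,-37.3,44.7],[.4976,-.3394,.1923]),([-24.9,26.5,-14.9,-32.4,-25.,53.6],[.5604,-.3321,.0577]),([-31.2,21.1,-20.7,-36.8,-27.2,63.2],[.475,-.3395,.0698]),([50.4,-2.3,-52.8,46.9,-17.,-67.8],[.4369,.2546,.2086])]
RE=[None,[[.024,-.864,.503],[-1,-.021,.013],[-.001,-.503,-.864]],None,None,[[.427,-.782,.454],[-.904,-.369,.214],[0,-.502,-.865]]]
def fk(q,k,s4=1,s6=1):
    a1,d1,L2,a3,L4,d6=k;e=lambda ax,a:Ro.from_euler(ax,a,degrees=True)
    R=e('z',q[0]);p=np.array([0,0,d1])+R.apply([a1,0,0])
    R=R*e('y',q[1]);p=p+R.apply([0,0,L2])
    R=R*e('y',-q[2]);p=p+R.apply([L4,0,a3])
    R=R*e('x',s4*q[3])*e('y',-q[4]);p=p+R.apply([d6,0,0])
    R=R*e('x',s6*q[5])
    # tool: z along arm x
    return p,R*Ro.from_matrix(np.array([[0,0,1],[0,1,0],[-1,0,0.]]))
best=None
for s4 in(1,-1):
    f=lambda k:np.concatenate([fk(q,k,s4)[0]-p for q,p in D]+[1e-2*(k-np.array([.05,.33,.4,.03,.4,.25]))])
    o=least_squares(f,[.05,.33,.4,.03,.4,.25])
    if best is None or o.cost<best[0]:best=(o.cost,o.x,s4,f(o.x)[:15].reshape(-1,3))
k,s4=best[1],best[2]
def ori(s6):
    return [(Ro.from_matrix(np.array(m)).inv()*fk(q,k,s4,s6)[1]).as_rotvec(degrees=True).round(1) for (q,_),m in zip(D,RE) if m]
s6=min((1,-1),key=lambda s:np.ptp(np.array(ori(s)),axis=0).sum())
off=Ro.from_rotvec(ori(s6)[0],degrees=True)   # constant tool twist
def FK(q):
    p,R=fk(q,k,s4,s6);return p,R*off.inv()
lo=np.array([-179,-69,-61,-181,-171,-9.2]);hi=np.array([179,118,80.6,117,-9.2,177]);lo[5]=-177
def IK(p,R,q0):
    g=lambda q:np.concatenate([(FK(q)[0]-p)*1000,(R.inv()*FK(q)[1]).as_rotvec(degrees=True)*3])
    o=least_squares(g,np.clip(q0,lo+.01,hi-.01),bounds=(lo,hi));return o.x,np.abs(o.fun).max()
E
python3 - <<'E'
from kin import *
print(best,s6,ori(1),ori(-1))
q0=D[4][0]
for yaw,back in((25,.04),(25,.06),(10,.05),(45,.04),(60,.03)):
    q=q0;u=np.array([np.cos(np.radians(yaw)),np.sin(np.radians(yaw)),0])
    print("yaw",yaw,back)
    for th in range(0,90,8):
        L=np.array([.612,.335,0])-back*u;L[2]=.164-.025*min(1,th/40)
        B=Ro.from_euler('z',yaw,degrees=True)*Ro.from_euler('y',th,degrees=True)
        t,R=tcp_of(L-B.apply([.074,0,.014]),yaw,th);q,e=IK(t,R,q);print(th,t.round(3),q.round(0),round(e,1))
E
```

```text
(np.float64(0.04186277540007773), array([ 0.29635477, -0.03886013,  0.33041175,  0.0406846 ,  0.19756359,
        0.04452183]), 1, array([[-0.15928484,  0.01868846, -0.03358262],
       [ 0.01216956,  0.06180494, -0.00409563],
       [ 0.01463419,  0.05406281,  0.0604025 ],
       [ 0.03905146,  0.01392739,  0.05970392],
       [-0.15077058,  0.1061818 , -0.08239129]])) 1 [array([ 25.9,  25.9, 137.4]), array([-17.9, -17.9,  45. ])] [array([ 0.2, 29.2, 50.5]), array([  35.2,  -14.8, -174.6])]
yaw 25 0.04
0 [0.44  0.255 0.209] [ 32.   1. -23. -33. -57.  81.] 0.0
8 [0.447 0.258 0.224] [ 32.   3. -17. -28. -68.  73.] 0.0
16 [0.456 0.262 0.238] [ 32.   5. -10. -26. -79.  67.] 0.0
24 [0.468 0.268 0.251] [ 32.   8.  -3. -24. -89.  62.] 0.0
32 [0.482 0.274 0.261] [  31.   12.    5.  -24. -100.   56.] 0.0
40 [0.498 0.282 0.27 ] [  31.   16.   13.  -24. -110.   51.] 0.0
48 [0.515 0.29  0.28 ] [  31.   21.   23.  -26. -122.   45.] 0.0
56 [0.533 0.298 0.288] [  31.   27.   34.  -30. -134.   37.] 0.0
64 [0.552 0.307 0.293] [  31.   34.   47.  -39. -145.   24.] 0.0
72 [0.572 0.316 0.295] [  30.   
[... 2500 characters left out ...]
 -38.  27.] 0.0
8 [0.526 0.186 0.224] [ 21.   8. -11. -18. -50.  26.] 0.0
16 [0.531 0.195 0.238] [ 22.  10.  -4. -22. -61.  24.] 0.0
24 [0.538 0.206 0.251] [ 23.  12.   2. -25. -71.  21.] 0.0
32 [0.545 0.219 0.261] [ 24.  15.  10. -29. -81.  18.] 0.0
40 [0.554 0.234 0.27 ] [ 25.  19.  17. -34. -91.  14.] 0.0
48 [0.563 0.251 0.28 ] [  27.   23.   26.  -39. -101.    8.] 0.0
56 [0.574 0.268 0.288] [  28.   28.   37.  -45. -110.    1.] 0.0
64 [0.584 0.287 0.293] [  29.   35.   49.  -54. -119.  -10.] 0.0
72 [0.595 0.306 0.295] [  30.   43.   67.  -68. -127.  -27.] 0.0
80 [0.606 0.324 0.294] [  31.   50.   78.  -81. -129.  -42.] 6.1
88 [0.617 0.343 0.29 ] [  32.   52.   78.  -89. -128.  -49.] 12.8
```

```bash
sed -i "s/a1,d1,L2,a3,L4,d6=k;/a1,d1,L2,a3,L4,d6,b=k;/; s/R=e('z',q\[0\])/R=e('z',q[0]+b*100)/; s/\.4,\.25\]/.4,.25,-.148]/g" kin.py
sed -i "s/1e-2\*(k/1e-3*(k/" kin.py
cat > t.py <<'E'
from kin import *
print(best[:3],abs(best[3]).max(),s6,ori(1),ori(-1))
q0=D[4][0];print(FK(q0)[0])
for yaw,back in((25,.04),(25,.07),(45,.04)):
    q=q0;u=np.array([np.cos(np.radians(yaw)),np.sin(np.radians(yaw)),0])
    print("yaw",yaw,back)
    for th in range(0,100,12):
        L=np.array([.612,.335,0])-back*u;L[2]=.164-.025*min(1,th/40)
        B=Ro.from_euler('z',yaw,degrees=True)*Ro.from_euler('y',th,degrees=True)
        t,R=tcp_of(L-B.apply([.074,0,.014]),yaw,th);q,e=IK(t,R,q);print(th,t.round(3),q.round(0),round(e,1))
E
python3 t.py
```

```text
(np.float64(0.01134617405943461), array([ 0.2352523 ,  0.31672744,  0.27522449, -0.06521782,  0.30599108,
        0.21948516, -0.12005857]), -1) 0.08431340111061414 -1 [array([  -9.,   -0., -170.]), array([ -2.4,   5.6, -35.1])] [array([  4.9,   4.9, 100.3]), array([  4.9,   4.9, 100.4])]
[0.3960507 0.2540569 0.1242866]
yaw 25 0.04
0 [0.44  0.255 0.209] [ 47. -18. -41.  17. -40. -32.] 0.0
12 [0.451 0.26  0.231] [ 46. -11. -27.  10. -58. -24.] 0.0
24 [0.468 0.268 0.251] [ 45.  -0. -12.   7. -74. -20.] 0.0
36 [0.489 0.278 0.266] [ 44.  12.   5.   5. -90. -17.] 0.0
48 [0.515 0.29  0.28 ] [  43.   27.   25.    4. -107.  -15.] 0.0
60 [0.543 0.303 0.291] [  42.   43.   48.    4. -126.  -13.] 0.0
72 [0.572 0.316 0.295] [  42.   64.   81.    5. -148.  -10.] 3.6
84 [0.602 0.33  0.293] [  42.   66.   81.    6. -149.   -8.] 35.8
96 [0.63  0.343 0.284] [  42.   69.   81.    8. -151.   -5.] 68.0
yaw 25 0.07
0 [0.413 0.242 0.209] [ 47. -28. -47.  16. -44. -31.] 0.0
12 [0.424 0.247 0.231] [ 46. -18. -33.  10. -60. -24.] 0.0
24 [0.441 0.255 0.251] [ 45.  -7. -18.   7. -75. -20.] 0.0
36 [0.462 0.265 
[... 243 characters left out ...]
.574 0.318 0.293] [  42.   67.   81.    6. -153.   -8.] 19.4
96 [0.603 0.331 0.284] [  42.   70.   81.    7. -155.   -5.] 52.3
yaw 45 0.04
0 [0.478 0.201 0.209] [ 32. -17. -40. -10. -38.  19.] 0.0
12 [0.487 0.21  0.231] [ 35. -11. -27.  -1. -55.  11.] 0.0
24 [0.5   0.223 0.251] [ 38.  -1. -12.   4. -72.   8.] 0.0
36 [0.516 0.239 0.266] [ 40.  12.   4.   8. -87.   6.] 0.0
48 [0.536 0.259 0.28 ] [  42.   25.   23.   11. -104.    7.] 0.0
60 [0.558 0.281 0.291] [  43.   41.   45.   15. -121.   10.] 0.0
72 [0.581 0.304 0.295] [  44.   63.   77.   24. -143.   19.] 0.0
84 [0.604 0.327 0.293] [  46.   67.   81.   33. -145.   26.] 25.6
96 [0.626 0.349 0.284] [  48.   71.   81.   44. -144.   35.] 50.3
```

```bash
cat > kin2.py <<'E'
from h import *
from scipy.optimize import least_squares
D=[([88.786,22.042,.453,0,-68.411,-14.817],[.1724,.6002,.2216],[[.96106,-.27633,-.0004],[-.27633,-.96106,-.0019],[.0001,.0019,-1]]),
([-27.5,12.4,-15.7,-23.7,-37.3,44.7],[.4976,-.3394,.1923],[[.024,-.864,.503],[-1,-.021,.013],[-.001,-.503,-.864]]),
([-24.9,26.5,-14.9,-32.4,-25.,53.6],[.5604,-.3321,.0577],[[.035,-.866,.499],[-.999,-.03,.018],[-.001,-.499,-.867]]),
([-31.2,21.1,-20.7,-36.8,-27.2,63.2],[.475,-.3395,.0698],[[.034,-.865,.5],[-.999,-.029,.017],[0,-.501,-.866]]),
([50.4,-2.3,-52.8,46.9,-17.,-67.8],[.4369,.2546,.2086],[[.427,-.782,.454],[-.904,-.369,.214],[0,-.502,-.865]])]
e=lambda ax,a:Ro.from_euler(ax,a,degrees=True)
T0=Ro.from_matrix(np.array([[0,0,1],[0,1,0],[-1,0,0.]]))
def FK(q,k):
    a1,d1,L2,L2x,a3,L4,d6,wx,b,tw,y=k
    R=e('z',q[0]+b);p=np.array([0,0,d1])+R.apply([a1,y,0])
    R=R*e('y',q[1]);p=p+R.apply([L2x,0,L2])
    R=R*e('y',-q[2]);p=p+R.apply([L4,0,a3])
    R=R*e('x',-q[3])*e('y',-q[4]);p=p+R.apply([d6,0,wx])
    R=R*e('x',-q[5]+tw);return p,R*T0
k0=np.array([.05,.33,.4,0,.03,.4,.25,0,-14.8,90,0])
def fit(w=1e-2):
    best=None
    for tw in(0,90,180,-90):
        k1=k0.copy();k1[9]=tw;s=np.ones(11);s[8:10]=.0
        f=lambda k:np.concatenate([np.r_[(FK(q,k)[0]-p)*1,(Ro.from_matrix(np.array(R)).inv()*FK(q,k)[1]).as_rotvec()] for q,p,R in D]+[w*s*(k-k1)])
        o=least_squares(f,k1,x_scale=np.r_[np.ones(8)*.1,10,10,.1])
        if best is None or o.cost<best[0]:best=(o.cost,o.x,f(o.x)[:6*len(D)].reshape(-1,6))
    return best
E
python3 -c "
from kin2 import *
np.set_printoptions(suppress=True,precision=3)
for w in(1e-2,1e-3):
    b=fit(w);print(b[1]);print(b[2])"
```

```text
[ -0.041   0.114   0.346   0.305   0.068   0.323   0.06   -0.089  -0.148
 -90.143  -0.119]
[[-0.039  0.004 -0.017  0.002 -0.    -0.   ]
 [-0.005 -0.005  0.018  0.     0.002  0.   ]
 [-0.02   0.01  -0.011 -0.001  0.001  0.   ]
 [ 0.014 -0.023  0.021 -0.     0.001 -0.002]
 [ 0.015 -0.015 -0.011 -0.     0.002  0.001]]
[ -0.041   0.113   0.346   0.306   0.068   0.322   0.059  -0.089  -0.148
 -90.143  -0.119]
[[-0.039  0.004 -0.017  0.002 -0.    -0.   ]
 [-0.005 -0.005  0.018  0.     0.002  0.   ]
 [-0.02   0.01  -0.011 -0.001  0.001  0.   ]
 [ 0.014 -0.023  0.021 -0.     0.001 -0.002]
 [ 0.015 -0.015 -0.011 -0.     0.002  0.001]]
```

```bash
sed -i "s/wx,b,tw,y=k/wx,b,tw,y,wy=k/; s/\[d6,0,wx\]/[d6,wy,wx]/; s/90,0\])/90,-.1,-.05])/; s/np.ones(11)/np.ones(12)/; s/10,10,.1\]/10,10,.1,.1]/" kin2.py
python3 -c "
from kin2 import *
np.set_printoptions(suppress=True,precision=4)
for w in(1e-2,1e-3):
    b=fit(w);print(b[1]);print(b[2])"
```

```text
[ -0.0002   0.1627   0.5643  -0.0002  -0.001    0.4211   0.3084   0.001
   0.0029 269.9914  -0.0003  -0.1594]
[[ 0.     -0.0001  0.0001  0.0019 -0.0001 -0.0004]
 [ 0.0001 -0.0002 -0.0002  0.0001  0.0002  0.0003]
 [-0.0004 -0.0001 -0.0001 -0.0009 -0.0004  0.0004]
 [ 0.0004  0.0001  0.0002 -0.     -0.0001 -0.0018]
 [-0.0001  0.     -0.     -0.0002  0.0003  0.0015]]
[ -0.0002   0.1621   0.565   -0.0007  -0.0008   0.421    0.3086   0.0011
   0.0032 269.9917  -0.0001  -0.1597]
[[ 0.0001 -0.0001  0.0001  0.0019 -0.0001 -0.0004]
 [ 0.     -0.0002 -0.0002  0.0001  0.0002  0.0003]
 [-0.0003 -0.0001 -0.0002 -0.0009 -0.0004  0.0004]
 [ 0.0004  0.0001  0.0002 -0.     -0.0001 -0.0018]
 [-0.0001  0.      0.     -0.0002  0.0003  0.0015]]
```

```bash
cat >> kin2.py <<'E'
K=fit()[1]
lo=np.array([-179.8,-69,-61,-181,-171,-177]);hi=np.array([179.8,118,80.6,117.6,-9.2,177])
def IK(p,R,q0):
    g=lambda q:np.concatenate([(FK(q,K)[0]-p)*1000,(R.inv()*FK(q,K)[1]).as_rotvec(degrees=True)*3])
    o=least_squares(g,np.clip(q0,lo+.01,hi-.01),bounds=(lo,hi));return o.x,np.abs(o.fun).max()
def pour(yaw,back,th):
    u=np.array([np.cos(np.radians(yaw)),np.sin(np.radians(yaw)),0])
    L=np.array([.612,.335,0])-back*u;L[2]=.164-.025*min(1,th/40)
    B=e('z',yaw)*e('y',th);return tcp_of(L-B.apply([.074,0,.014]),yaw,th)
E
python3 - <<'E'
from kin2 import *
q0=r.sense()["joints"]
for yaw,back in((25,.04),(45,.04),(5,.04)):
    q=q0;print("yaw",yaw,back)
    for th in range(0,100,8):
        t,R=pour(yaw,back,th);q,er=IK(t,R,q);print(th,t.round(3),q.round(0),round(er,1))
E
```

```text
yaw 25 0.04
0 [0.44  0.255 0.209] [ 50.  -2. -52.  46. -17. -67.] 0.0
8 [0.447 0.258 0.224] [ 54.   1. -37.  19. -34. -42.] 0.0
16 [0.456 0.262 0.238] [ 51.   5. -25.   8. -48. -31.] 0.0
24 [0.468 0.268 0.251] [ 48.   9. -14.   3. -61. -25.] 0.0
32 [0.482 0.274 0.261] [ 46.  15.  -4.  -1. -73. -21.] 0.0
40 [0.498 0.282 0.27 ] [ 44.  21.   6.  -3. -85. -18.] 0.0
48 [0.515 0.29  0.28 ] [ 42.  27.  16.  -5. -97. -17.] 0.0
56 [0.533 0.298 0.288] [  41.   34.   27.   -7. -109.  -17.] 0.0
64 [0.552 0.307 0.293] [  39.   41.   39.   -9. -121.  -17.] 0.0
72 [0.572 0.316 0.295] [  38.   49.   52.  -12. -134.  -19.] 0.0
80 [0.592 0.326 0.294] [  37.   57.   68.  -18. -148.  -24.] 0.0
88 [0.611 0.335 0.29 ] [  36.   64.   81.  -28. -160.  -33.] 8.4
96 [0.63  0.343 0.284] [  36.   65.   81.  -30. -162.  -34.] 28.3
yaw 45 0.04
0 [0.478 0.201 0.209] [ 39.   1. -33.  -7. -26.  12.] 0.0
8 [0.483 0.206 0.224] [ 40.   3. -27.  -3. -39.   8.] 0.0
16 [0.49  0.213 0.238] [ 40.   6. -20.  -2. -50.   6.] 0.0
24 [0.5   0.223 0.251] [ 41.  10. -12.  -1. -62.   4.] 0.0
32 [0.51  0.233 0.261] [ 41.  15.  -4.  
[... 646 characters left out ...]
-41. -78.] 0.0
16 [0.441 0.32  0.238] [ 59.   8. -23.  15. -51. -63.] 0.0
24 [0.454 0.321 0.251] [ 55.  12. -12.   5. -62. -52.] 0.0
32 [0.469 0.322 0.261] [ 50.  16.  -2.  -1. -73. -45.] 0.0
40 [0.486 0.324 0.27 ] [ 46.  21.   8.  -7. -84. -40.] 0.0
48 [0.505 0.326 0.28 ] [ 42.  27.  19. -11. -96. -37.] 0.0
56 [0.525 0.327 0.288] [  39.   33.   29.  -15. -108.  -36.] 0.0
64 [0.547 0.329 0.293] [  36.   40.   40.  -20. -119.  -37.] 0.0
72 [0.568 0.331 0.295] [  34.   47.   53.  -26. -131.  -40.] 0.0
80 [0.59  0.333 0.294] [  32.   54.   66.  -35. -144.  -48.] 0.0
88 [0.611 0.335 0.29 ] [  28.   61.   81.  -54. -156.  -64.] 1.8
96 [0.632 0.337 0.284] [  25.   62.   81.  -64. -156.  -72.] 18.9
```

Yaw 45 gives a smooth pour that stays well inside the joint ranges. I'll turn there level, then tip.

Run:
```python
from kin2 import *
p,R=pour(45,.04,0)
rows([(p,R,20)],1)
print("TIP")
w=[(*pour(45,.04,th),1) for th in (1,3,6,9,12,15,18,21,24,27, 30,33,36,39,42,45,48,51,54,57, 60,63,66,69,72,75,77,79,80,80)]
rows(w,1,False,start=(p,R))
```

```text
0.02 0 0 0 -0.01 -0.02 1; 0.05 -0.01 0.01 0 -0.02 -0.04 1; 0.09 -0.02 0.01 0 -0.05 -0.07 1; 0.12 -0.02 0.01 0 -0.05 -0.09 1; 0.14 -0.02 0.01 0 -0.06 -0.11 1; 0.15 -0.02 0.01 0 -0.08 -0.13 1; 0.18 -0.02 0.01 0 -0.08 -0.14 1; 0.19 -0.02 0.01 -0.01 -0.09 -0.15 1; 0.2 -0.01 0.01 0 -0.09 -0.16 1; 0.2 -0.01 0.01 0 -0.09 -0.16 1 

0.2 -0.01 0 0 -0.09 -0.16 1; 0.2 0 0 0 -0.09 -0.15 1; 0.19 0.01 0 0 -0.09 -0.15 1; 0.18 0 0 0 -0.08 -0.14 1; 0.16 0.01 -0.01 0 -0.07 -0.13 1; 0.14 0.01 0 0 -0.07 -0.11 1; 0.12 0.01 -0.01 0 -0.05 -0.1 1; 0.08 0.01 0 0 -0.04 -0.07 1; 0.06 0.01 -0.01 -0.01 -0.03 -0.04 1; 0.02 0 0 0 -0.01 -0.02 1 

TIP
0 -0.07 -0.05 -0.13 0 0 1; 0 -0.13 -0.11 -0.24 0 0 1; 0 -0.21 -0.15 -0.38 0 0 1; 0 -0.22 -0.15 -0.38 0 0 1; 0 -0.21 -0.15 -0.37 0 0 1; 0 -0.22 -0.15 -0.38 0 0 1; 0 -0.23 -0.14 -0.37 0 0 1; 0 -0.23 -0.15 -0.38 0 0 1; 0 -0.23 -0.14 -0.37 0 0 1; 0 -0.23 -0.15 -0.38 0 0 1 

0 -0.24 -0.14 -0.37 0 0 1; 0 -0.25 -0.15 -0.38 0 0 1; 0 -0.25 -0.14 -0.37 0 0 1; 0 -0.25 -0.15 -0.37 0 0 1; 0 -0.24 -0.19 -0.38 0 0 1; 0 -0.25 -0.22 -0.38 0 0 1; 0 -0.24 -0.22 -0.37 0 0 1; 0 -0.25 -0.22 -0.37 0 0 1; 0 -0.24 -0.22 -0.38 0 0 1; 0 -0.24 -0.22 -0.38 0 0 1 

0 -0.25 -0.22 -0.37 0 0 1; 0 -0.24 -0.21 -0.37 0 0 1; 0 -0.24 -0.22 -0.38 0 0 1; 0 -0.25 -0.22 -0.38 0 0 1; 0 -0.24 -0.22 -0.37 0 0 1; 0 -0.24 -0.22 -0.37 0 0 1; 0 -0.17 -0.15 -0.25 0 0 1; 0 -0.16 -0.15 -0.25 0 0 1; 0 -0.08 -0.07 -0.13 0 0 1; 0 0 0 0 0 0 1
```

Emit:
jog_arm:
  plan: "0.02 0 0 0 -0.01 -0.02 1; 0.05 -0.01 0.01 0 -0.02 -0.04 1; 0.09 -0.02 0.01 0 -0.05 -0.07 1; 0.12 -0.02 0.01 0 -0.05 -0.09 1; 0.14 -0.02 0.01 0 -0.06 -0.11 1; 0.15 -0.02 0.01 0 -0.08 -0.13 1; 0.18 -0.02 0.01 0 -0.08 -0.14 1; 0.19 -0.02 0.01 0 -0.09 -0.15 1; 0.2 -0.01 0.01 0 -0.09 -0.16 1; 0.2 -0.01 0.01 0 -0.09 -0.16 1"

```text
time_s: 19.3
tcp_pos: [0.4571, 0.2269, 0.2083]
ee_rot: [[0.576, -0.707, 0.41], [-0.817, -0.499, 0.288], [0.0, -0.501, -0.866]]
wrist_force: [-0.8, -0.1, -2.7]
gripper_width: 0.089
gripper_force: 30.0
```

Emit:
jog_arm:
  plan: "0.2 -0.01 0 0 -0.09 -0.16 1; 0.2 0 0 0 -0.09 -0.15 1; 0.19 0.01 0 0 -0.09 -0.15 1; 0.18 0 0 0 -0.08 -0.14 1; 0.16 0.01 -0.01 0 -0.07 -0.13 1; 0.14 0.01 0 0 -0.07 -0.11 1; 0.12 0.01 -0.01 0 -0.05 -0.1 1; 0.08 0.01 0 0 -0.04 -0.07 1; 0.06 0.01 -0.01 0 -0.03 -0.04 1; 0.02 0 0 0 -0.01 -0.02 1"

```text
time_s: 20.3
tcp_pos: [0.4776, 0.2002, 0.2085]
ee_rot: [[0.707, -0.612, 0.354], [-0.707, -0.612, 0.355], [-0.0, -0.501, -0.865]]
wrist_force: [-0.5, 0.2, -3.8]
gripper_width: 0.089
gripper_force: 30.0
```

Run:
```python
from h import *
show()
q,d=r.capture("scene");cv2.imwrite("pics/c2.png",cv2.resize(q[90:250,270:480,::-1],None,fx=3.6,fy=3.6,interpolation=2))
```

```text
t 20.3 j [ 38.6   0.7 -33.2  -7.3 -26.4  12.1] tcp [0.4776 0.2002 0.2085] F [-0.5  0.2 -3.8] g 0.089 30.0
```

View pics/c2.png

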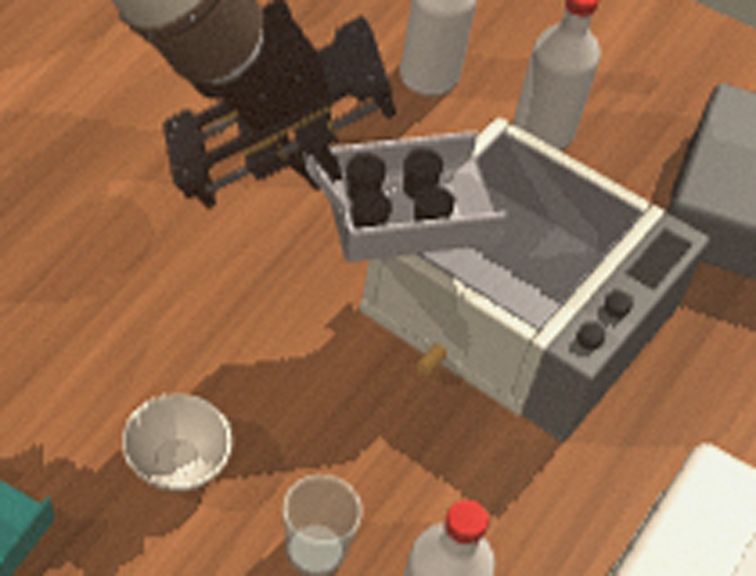

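The tray is level with its lip over the tank, at about (490,210), and the four bungs are in place. Now tipping.

Emit:
jog_arm:
  plan: "0 -0.07 -0.05 -0.13 0 0 1; 0 -0.13 -0.11 -0.24 0 0 1; 0 -0.21 -0.15 -0.38 0 0 1; 0 -0.22 -0.15 -0.38 0 0 1; 0 -0.21 -0.15 -0.37 0 0 1; 0 -0.22 -0.15 -0.38 0 0 1; 0 -0.23 -0.14 -0.37 0 0 1; 0 -0.23 -0.15 -0.38 0 0 1; 0 -0.23 -0.14 -0.37 0 0 1; 0 -0.23 -0.15 -0.38 0 0 1"

```text
time_s: 21.35
tcp_pos: [0.504, 0.227, 0.2558]
ee_rot: [[0.708, -0.705, 0.038], [-0.707, -0.707, 0.037], [0.001, -0.053, -0.999]]
wrist_force: [0.5, -0.6, -4.3]
gripper_width: 0.091
gripper_force: 30.0
```

Emit:
jog_arm:
  plan: "0 -0.24 -0.14 -0.37 0 0 1; 0 -0.25 -0.15 -0.38 0 0 1; 0 -0.25 -0.14 -0.37 0 0 1; 0 -0.25 -0.15 -0.37 0 0 1; 0 -0.24 -0.19 -0.38 0 0 1; 0 -0.25 -0.22 -0.38 0 0 1; 0 -0.24 -0.22 -0.37 0 0 1; 0 -0.25 -0.22 -0.37 0 0 1; 0 -0.24 -0.22 -0.38 0 0 1; 0 -0.24 -0.22 -0.38 0 0 1"

```text
time_s: 22.35
tcp_pos: [0.5535, 0.2766, 0.29]
ee_rot: [[0.708, -0.631, -0.317], [-0.706, -0.631, -0.32], [0.002, 0.45, -0.893]]
wrist_force: [0.6, 0.1, -2.2]
gripper_width: 0.093
gripper_force: 30.0
```

Emit:
jog_arm:
  plan: "0 -0.25 -0.22 -0.37 0 0 1; 0 -0.24 -0.21 -0.37 0 0 1; 0 -0.24 -0.22 -0.38 0 0 1; 0 -0.25 -0.22 -0.38 0 0 1; 0 -0.24 -0.22 -0.37 0 0 1; 0 -0.24 -0.22 -0.37 0 0 1; 0 -0.17 -0.15 -0.25 0 0 1; 0 -0.16 -0.15 -0.25 0 0 1; 0 -0.08 -0.07 -0.13 0 0 1; 0 0 0 0 0 0 1"

```text
time_s: 23.35
tcp_pos: [0.5968, 0.3203, 0.2926]
ee_rot: [[0.708, -0.456, -0.54], [-0.706, -0.456, -0.541], [0.001, 0.764, -0.645]]
wrist_force: [0.3, -0.4, -3.2]
gripper_width: 0.089
gripper_force: 30.0
```

Run:
```python
from h import *
show()
q,d=r.capture("scene");s,d=r.capture("side")
a=cv2.resize(q[60:220,330:490,::-1],(400,400),interpolation=2);b=cv2.resize(s[200:340,180:340,::-1],(400,350),interpolation=2);b=np.vstack([b,np.zeros((50,400,3),np.uint8)])
cv2.imwrite("pics/c3.png",np.hstack([a,b]))
```

```text
t 23.35 j [  42.7   56.    56.7    2.9 -140.5    3.7] tcp [0.5968 0.3203 0.2926] F [ 0.3 -0.4 -3.2] g 0.089 30.0
```

View pics/c3.png

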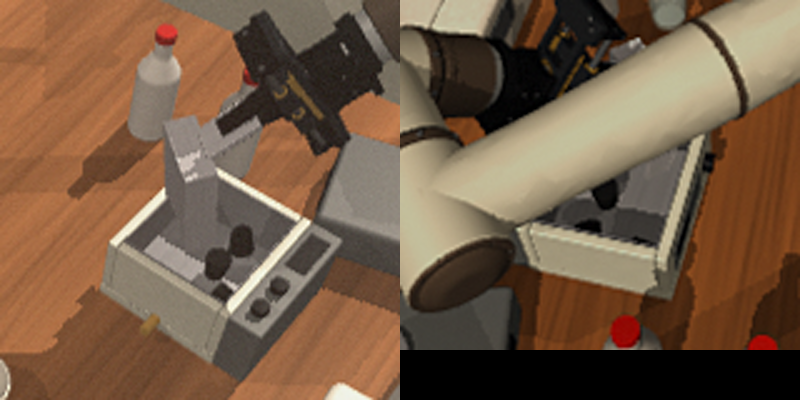

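Left, the scene view: the tray hangs nose-down over the tank, with bungs on its floor at (240,238), (215,262) and (222,290). The side view is partly hidden by the arm. I've used my picture allowance, so from here I count with code. First, a gentle shake.

Emit:
jog_arm:
  plan: "0 -0.1 -0.2 0 0 0 1; 0 0.1 0.2 0 0 0 1; 0 -0.1 -0.2 0 0 0 1; 0 0.1 0.2 0 0 0 1; 0 -0.1 -0.2 0 0 0 1; 0 0.1 0.2 0 0 0 1; 0 0 0 0 0 0 1; 0 0 0 0 0 0 1; 0 0 0 0 0 0 1; 0 0 0 0 0 0 1"

```text
time_s: 24.45
tcp_pos: [0.5961, 0.3192, 0.2951]
ee_rot: [[0.708, -0.456, -0.54], [-0.707, -0.456, -0.541], [0.0, 0.764, -0.645]]
wrist_force: [-0.6, 0.2, -1.9]
gripper_width: 0.093
gripper_force: 30.0
```

```bash
cat > cnt.py <<'E'
from h import *
def count(n):
    p,d=r.capture(n);W=world(n,d)
    c=np.array([.612,.335]);a=np.radians(-4);L=(W[...,:2]-c)@np.array([[np.cos(a),-np.sin(a)],[np.sin(a),np.cos(a)]])
    m=(abs(L[...,0])<.08)&(abs(L[...,1])<.09)&(W[...,2]<.105)&(W[...,2]>.038)&(p.max(2)<60)&(d>0)
    k,lab,st,_=cv2.connectedComponentsWithStats(m.astype(np.uint8))
    for i in range(1,k):
        if st[i,4]>12:
            q=W[lab==i];print(n,"px",st[i].tolist(),"tank xy mm",(L[lab==i].mean(0)*1000).round(),"size",(np.ptp(q,axis=0)*1000).round(),"z",(q[:,2].max()*1000).round())
E
python3 -c "
from cnt import *
show()
count('scene');count('side')
w=[r.sense()['wrist_force'][2] for _ in range(3)];print(w)"
```

```text
t 24.45 j [  42.7   55.8   56.6    2.9 -140.6    3.7] tcp [0.5961 0.3192 0.2951] F [-0.6  0.2 -1.9] g 0.093 30.0
scene px [412, 150, 19, 22, 183] tank xy mm [25. 30.] size [42. 99. 34.] z 72.0
scene px [415, 174, 8, 6, 28] tank xy mm [ 57. -40.] size [18. 18. 14.] z 69.0
side px [257, 271, 11, 12, 95] tank xy mm [19.  8.] size [30. 33. 34.] z 72.0
side px [250, 287, 11, 6, 44] tank xy mm [25. 56.] size [35. 17. 16.] z 68.0
side px [273, 294, 9, 4, 13] tank xy mm [-45.  61.] size [24.  9. 13.] z 67.0
[np.float64(-1.936972579569873), np.float64(-1.936972579569873), np.float64(-1.936972579569873)]
```

All four bungs are in the tank, at tank xy in mm of (19,8), (25,56), (57,-40) and (-45,61). Next I'll right the tray and plan where to put it down.

Run:
```python
from kin2 import *
q0=r.sense()["joints"]
for yaw,T in((15,(.57,.13)),(25,(.57,.135)),(0,(.57,.13)),(-15,(.57,.14))):
    q=q0;print(yaw)
    for th in(70,60,50,40,30,20,10,0):
        t,R=pour(45,.04,th);q,er=IK(t+[0,0,.02],R,q)
    S=Slerp([0,1],Ro.concatenate([R,tcp_of((0,0,0),yaw)[1]]));a=t+[0,0,.02];b,_=tcp_of((*T,.06),yaw)
    for k in np.linspace(.25,1,4):
        q,er=IK(a+(b-a)*k,S(k),q);print(q.round(0),round(er,1))
    for z in(.03,0):
        b,R=tcp_of((*T,z),yaw);q,er=IK(b,R,q);print(z,b.round(3),q.round(0),round(er,1))
ths=(78,75,71,67,62,57,52,47,42,37,32,27,22,17,13,9,6,3,1,0)
rows([(pour(45,.04,t)[0]+[0,0,.002+.018*min(1,i/8)],pour(45,.04,t)[1],1) for i,t in enumerate(ths)],1,False)
```

```text
15
[ 39.   0. -38.   2. -21.  -3.] 0.0
[ 37.   2. -48.  18. -12. -24.] 0.0
[ 34.   4. -50.  24.  -9. -34.] 7.3
[ 31.   7. -50.  24.  -9. -39.] 16.5
0.03 [0.497 0.11  0.089] [ 31.  11. -44.   2.  -9. -16.] 18.9
0 [0.497 0.11  0.059] [ 27.  15. -38. -23.  -9.  12.] 26.7
25
[ 37.   1. -36.  -4. -24.   6.] 0.0
[ 36.   2. -41.   1. -17.  -1.] 0.0
[ 33.   5. -46.   9.  -9. -12.] 0.5
[ 30.   8. -44.  -0.  -9.  -4.] 6.7
0.03 [0.501 0.103 0.089] [ 28.  12. -40. -14.  -9.  12.] 10.6
0 [0.501 0.103 0.059] [ 24.  15. -37. -29.  -9.  29.] 12.6
0
[ 41.  -0. -42.  11. -19. -16.] 0.0
[ 36.   2. -53.  42.  -9. -54.] 3.1
[ 28.   4. -57.  70.  -9. -85.] 10.5
[  11.    8.  -59.  118.   -9. -128.] 8.2
0.03 [0.494 0.13  0.089] [  11.   11.  -59.  118.   -9. -128.] 12.9
0 [0.494 0.13  0.059] [  13.   15.  -59.  118.  -11. -130.] 19.2
-15
[ 42.  -0. -46.  22. -16. -31.] 0.0
[ 32.   2. -56.  67.  -9. -82.] 2.8
[  21.    5.  -59.  103.  -11. -121.] 0.0
[  29.   10.  -58.   92.  -20. -132.] 0.0
0.03 [0.497 0.16  0.089] [  21.   13.  -59.  112.  -19. -146.] 0.0
0 [0.497 0.16  0.059] [  20.   17.  -59.  118.  -20. -151.] 4.3
0 0.2 0.1 0.23 0 0 1; 0 0.3 0.18 0.38 0 0 1; 0 0.37 0.24 0.5 0 0 1; 0 0.37 0.25 0.5 0 0 1; 0 0.43 0.32 0.62 0 0 1; 0 0.43 0.31 0.63 0 0 1; 0 0.42 0.32 0.62 0 0 1; 0 0.41 0.31 0.63 0 0 1; 0 0.41 0.3 0.62 0 0 1; 0 0.39 0.32 0.63 0 0.01 1 

0 0.4 0.27 0.62 0 0 1; 0 0.38 0.27 0.63 0 0 1; 0 0.37 0.26 0.62 0 0 1; 0 0.37 0.27 0.63 0 0 1; 0 0.28 0.22 0.5 0 0 1; 0 0.28 0.21 0.5 0 0 1; 0 0.2 0.16 0.37 0 0 1; 0 0.21 0.17 0.38 0 0 1; 0 0.13 0.11 0.25 0 0 1; 0 0.06 0.05 0.12 0 0 1
```

Run:
```python
from kin2 import *
q0=r.sense()["joints"]
for yaw,T in((45,(.44,.13)),(60,(.41,.24)),(75,(.42,.25)),(70,(.44,.22))):
    q=q0;print(yaw)
    for th in(70,60,50,40,30,20,10,0):
        t,R=pour(45,.04,th);q,er=IK(t+[0,0,.02],R,q)
    S=Slerp([0,1],Ro.concatenate([R,tcp_of((0,0,0),yaw)[1]]));a=t+[0,0,.02];b,_=tcp_of((*T,.15),yaw)
    for k in np.linspace(.25,1,4):
        q,er=IK(a+(b-a)*k,S(k),q);print(q.round(0),round(er,1))
    for z in(.1,.05,0):
        b,R=tcp_of((*T,z),yaw);q,er=IK(b,R,q);print(z,b.round(3),q.round(0),round(er,1))
    b=b-.13*R.as_matrix()[:,2];q,er=IK(b,R,q);print("off",b.round(3),q.round(0),round(er,1))
```

```text
45
[ 37.  -4. -34.  -8. -30.  14.] 0.0
[ 34.  -7. -37. -11. -31.  19.] 0.0
[ 31.  -9. -39. -13. -32.  24.] 0.0
[ 27. -12. -40. -16. -34.  30.] 0.0
0.1 [0.386 0.076 0.159] [ 25.  -7. -43. -22. -27.  37.] 0.0
0.05 [0.386 0.076 0.109] [ 22.  -0. -44. -32. -21.  50.] 0.0
0 [0.386 0.076 0.059] [ 17.   7. -42. -47. -19.  70.] 0.0
off [0.34  0.03  0.171] [ 18. -13. -45. -24. -34.  44.] 0.0
60
[ 39.  -3. -33. -10. -31.  17.] 0.0
[ 39.  -5. -35. -13. -32.  23.] 0.0
[ 39.  -7. -36. -16. -33.  29.] 0.0
[ 38.  -9. -37. -19. -35.  34.] 0.0
0.1 [0.372 0.174 0.159] [ 37.  -4. -40. -24. -28.  41.] 0.0
0.05 [0.372 0.174 0.109] [ 35.   2. -41. -33. -23.  53.] 0.0
0 [0.372 0.174 0.059] [ 30.   9. -40. -46. -20.  71.] 0.0
off [0.339 0.118 0.171] [ 30. -11. -42. -26. -35.  49.] 0.0
75
[ 36.  -1. -30. -15. -34.  27.] 0.0
[ 33.  -2. -28. -22. -38.  42.] 0.0
[ 30.  -2. -27. -27. -43.  54.] 0.0
[ 27.  -1. -26. -30. -48.  65.] 0.0
0.1 [0.4   0.177 0.159] [ 26.   3. -29. -34. -42.  72.] 0.0
0.05 [0.4   0.177 0.109] [ 24.   8. -31. -40. -37.  80.] 0.0
0 [0.4   0.177 0.059] [ 22.  14. -32. -46. -33.  90.] 0.0
off [0.384 0.114 0.171] [ 17.  -0. -30. -34. -49.  79.] 0.0
70
[ 35.  -1. -30. -15. -33.  26.] 0.0
[ 31.  -2. -28. -21. -38.  40.] 0.0
[ 27.  -2. -27. -26. -43.  53.] 0.0
[ 23.  -1. -27. -30. -47.  64.] 0.0
0.1 [0.414 0.149 0.159] [ 22.   3. -30. -34. -42.  70.] 0.0
0.05 [0.414 0.149 0.109] [ 21.   8. -31. -39. -37.  79.] 0.0
0 [0.414 0.149 0.059] [ 18.  14. -32. -46. -33.  89.] 0.0
off [0.392 0.088 0.171] [ 13.  -0. -30. -34. -48.  78.] 0.0
```

Emit:
jog_arm:
  plan: "0 0.2 0.1 0.23 0 0 1; 0 0.3 0.18 0.38 0 0 1; 0 0.37 0.24 0.5 0 0 1; 0 0.37 0.25 0.5 0 0 1; 0 0.43 0.32 0.62 0 0 1; 0 0.43 0.31 0.63 0 0 1; 0 0.42 0.32 0.62 0 0 1; 0 0.41 0.31 0.63 0 0 1; 0 0.41 0.3 0.62 0 0 1; 0 0.39 0.32 0.63 0 0 1"

```text
time_s: 25.55
tcp_pos: [0.5173, 0.2401, 0.2875]
ee_rot: [[0.708, -0.702, -0.083], [-0.707, -0.703, -0.084], [0.001, 0.119, -0.993]]
wrist_force: [-0.1, -0.3, -1.5]
gripper_width: 0.091
gripper_force: 30.0
```

Emit:
jog_arm:
  plan: "0 0.4 0.27 0.62 0 0 1; 0 0.38 0.27 0.63 0 0 1; 0 0.37 0.26 0.62 0 0 1; 0 0.37 0.27 0.63 0 0 1; 0 0.28 0.22 0.5 0 0 1; 0 0.28 0.21 0.5 0 0 1; 0 0.2 0.16 0.37 0 0 1; 0 0.21 0.17 0.38 0 0 1; 0 0.13 0.11 0.25 0 0 1; 0 0.06 0.05 0.12 0 0 1"

```text
time_s: 26.55
tcp_pos: [0.4759, 0.1992, 0.2275]
ee_rot: [[0.708, -0.614, 0.35], [-0.707, -0.614, 0.352], [-0.001, -0.496, -0.868]]
wrist_force: [-0.8, -0.7, -1.3]
gripper_width: 0.088
gripper_force: 30.0
```

Run:
```python
from h import *
a,R=tcp_of((.41,.24,.165),75);b,_=tcp_of((.41,.24,.015),75)
rows([(a,R,20),(b,R,20)],1)
```

```text
-0.01 0.02 -0.01 0 -0.01 -0.02 1; -0.03 0.06 -0.03 0 -0.04 -0.07 1; -0.05 0.1 -0.05 0 -0.06 -0.11 1; -0.07 0.13 -0.07 0 -0.08 -0.14 1; -0.09 0.15 -0.07 0 -0.1 -0.17 1; -0.11 0.17 -0.09 0.01 -0.11 -0.19 1; -0.12 0.19 -0.09 0 -0.12 -0.22 1; -0.14 0.19 -0.1 0 -0.14 -0.22 1; -0.15 0.2 -0.1 0 -0.13 -0.24 1; -0.17 0.19 -0.1 0 -0.14 -0.24 1 

-0.17 0.19 -0.1 0.01 -0.14 -0.25 1; -0.18 0.18 -0.09 0 -0.14 -0.24 1; -0.17 0.17 -0.08 0 -0.13 -0.22 1; -0.18 0.15 -0.08 0 -0.12 -0.22 1; -0.16 0.13 -0.06 0 -0.11 -0.19 1; -0.14 0.11 -0.06 0.01 -0.1 -0.17 1; -0.13 0.09 -0.04 0 -0.08 -0.14 1; -0.09 0.07 -0.03 0 -0.06 -0.11 1; -0.06 0.04 -0.02 0 -0.04 -0.07 1; -0.02 0.02 -0.01 0 -0.01 -0.02 1 

0 0.02 0.04 0 0 0 1; 0 0.06 0.11 0 0 0 1; 0 0.1 0.17 0 0 0 1; 0 0.13 0.22 0 0 0 1; 0 0.15 0.27 0 0 0 1; 0 0.18 0.31 0 0 0 1; 0 0.2 0.35 0 0 0 1; 0 0.21 0.36 0 0 0 1; 0 0.22 0.38 0 0 0 1; 0 0.23 0.39 0 0 0 1 

-0.01 0.22 0.39 0 0 0 1; 0 0.22 0.38 0 0 0 1; 0 0.21 0.36 0 0 0 1; 0 0.2 0.35 0 0 0 1; 0 0.18 0.31 0 0 0 1; 0 0.15 0.27 0 0 0 1; 0 0.13 0.22 0 0 0 1; 0 0.1 0.17 0 0 0 1; 0 0.07 0.11 0 0 0 1; 0 0.02 0.04 0 0 0 1
```

Emit:
jog_arm:
  plan: "-0.01 0.02 -0.01 0 -0.01 -0.02 1; -0.03 0.06 -0.03 0 -0.04 -0.07 1; -0.05 0.1 -0.05 0 -0.06 -0.11 1; -0.07 0.13 -0.07 0 -0.08 -0.14 1; -0.09 0.15 -0.07 0 -0.1 -0.17 1; -0.11 0.17 -0.09 0.01 -0.11 -0.19 1; -0.12 0.19 -0.09 0 -0.12 -0.22 1; -0.14 0.19 -0.1 0 -0.14 -0.22 1; -0.15 0.2 -0.1 0 -0.13 -0.24 1; -0.17 0.19 -0.1 0 -0.14 -0.24 1"

```text
time_s: 27.55
tcp_pos: [0.435, 0.1847, 0.2271]
ee_rot: [[0.867, -0.43, 0.25], [-0.498, -0.751, 0.434], [0.001, -0.501, -0.866]]
wrist_force: [0.3, 0.1, -2.9]
gripper_width: 0.089
gripper_force: 30.0
```

Emit:
jog_arm:
  plan: "-0.17 0.19 -0.1 0.01 -0.14 -0.25 1; -0.18 0.18 -0.09 0 -0.14 -0.24 1; -0.17 0.17 -0.08 0 -0.13 -0.22 1; -0.18 0.15 -0.08 0 -0.12 -0.22 1; -0.16 0.13 -0.06 0 -0.11 -0.19 1; -0.14 0.11 -0.06 0.01 -0.1 -0.17 1; -0.13 0.09 -0.04 0 -0.08 -0.14 1; -0.09 0.07 -0.03 0 -0.06 -0.11 1; -0.06 0.04 -0.02 0 -0.04 -0.07 1; -0.02 0.02 -0.01 0 -0.01 -0.02 1"

```text
time_s: 28.55
tcp_pos: [0.3925, 0.1679, 0.2246]
ee_rot: [[0.966, -0.222, 0.133], [-0.258, -0.836, 0.485], [0.003, -0.503, -0.865]]
wrist_force: [0.8, 0.1, -1.1]
gripper_width: 0.089
gripper_force: 30.0
```

Emit:
jog_arm:
  plan: "0 0.02 0.04 0 0 0 1; 0 0.06 0.11 0 0 0 1; 0 0.1 0.17 0 0 0 1; 0 0.13 0.22 0 0 0 1; 0 0.15 0.27 0 0 0 1; 0 0.18 0.31 0 0 0 1; 0 0.2 0.35 0 0 0 1; 0 0.21 0.36 0 0 0 1; 0 0.22 0.38 0 0 0 1; 0 0.23 0.39 0 0 0 1"

```text
time_s: 29.55
tcp_pos: [0.3924, 0.168, 0.1483]
ee_rot: [[0.966, -0.223, 0.132], [-0.259, -0.836, 0.485], [0.003, -0.502, -0.865]]
wrist_force: [0.1, -1.0, -2.5]
gripper_width: 0.087
gripper_force: 30.0
```

Emit:
jog_arm:
  plan: "0 0.22 0.39 0 0 0 1; 0 0.22 0.38 0 0 0 1; 0 0.21 0.36 0 0 0 1; 0 0.2 0.35 0 0 0 1; 0 0.18 0.31 0 0 0 1; 0 0.15 0.27 0 0 0 1; 0 0.13 0.22 0 0 0 1; 0 0.1 0.17 0 0 0 1; 0 0.07 0.11 0 0 0 1; 0 0.02 0.04 0 0 0 1"

```text
time_s: 30.55
tcp_pos: [0.3928, 0.1682, 0.0741]
ee_rot: [[0.966, -0.223, 0.132], [-0.259, -0.835, 0.485], [0.003, -0.502, -0.865]]
wrist_force: [-0.6, -0.7, -2.6]
gripper_width: 0.088
gripper_force: 30.0
```

```bash
cat > tr.py <<'E'
from h import *
for n in("scene","side"):
    p,d=r.capture(n);W=world(n,d)
    L=e=(W-np.array([.41,.24,0]))@Ro.from_euler('z',75,degrees=True).as_matrix()
    # rim and floor heights by x station in the tray frame, from the grey points
    g=(np.ptp(p.astype(int),axis=2)<30)&(d>0)
    for nm,a in dict(floor=(-.05,.04,-.04,.04),side1=(-.05,.06,.044,.054),side2=(-.05,.06,-.054,-.044)).items():
        m=g&(L[...,0]>a[0])&(L[...,0]<a[1])&(L[...,1]>a[2])&(L[...,1]<a[3])&(L[...,2]<.12)&(L[...,2]>-.01)
        q=L[m]
        if nm!="floor" and len(q): q=q[q[:,2]>np.percentile(q[:,2],60)]
        if len(q)>6:
            f=np.polyfit(q[:,0],q[:,2],1);print(n,nm,len(q),"z at 0 mm",round(f[1]*1000,1),"slope deg",round(np.degrees(f[0]),1))
show()
E
python3 tr.py
```

```text
scene floor 298 z at 0 mm 20.3 slope deg 0.3
scene side1 31 z at 0 mm 47.9 slope deg -2.4
scene side2 70 z at 0 mm 53.4 slope deg -0.0
side floor 499 z at 0 mm 19.6 slope deg -0.6
side side1 24 z at 0 mm 55.9 slope deg 0.4
side side2 50 z at 0 mm 51.9 slope deg -0.7
t 30.65 j [ 22.   11.3 -33.  -44.6 -34.7  88. ] tcp [0.3928 0.1682 0.0744] F [-0.   0.5 -2.1] g 0.092 30.0
```

Emit:
jog_arm:
  plan: "0 0.025 0.04 0 0 0 1; 0 0.025 0.04 0 0 0 1; 0 0.025 0.04 0 0 0 1; 0 0.025 0.04 0 0 0 1; 0 0.025 0.04 0 0 0 1; 0 0.025 0.04 0 0 0 1; 0 0.025 0.04 0 0 0 1; 0 0.025 0.04 0 0 0 1; 0 0.025 0.04 0 0 0 1; 0 0.025 0.04 0 0 0 1"

```text
time_s: 31.65
tcp_pos: [0.3926, 0.1679, 0.0624]
ee_rot: [[0.966, -0.222, 0.132], [-0.259, -0.835, 0.485], [0.003, -0.503, -0.865]]
wrist_force: [0.3, -0.2, -2.6]
gripper_width: 0.095
gripper_force: 30.0
```

Emit:
jog_arm:
  plan: "0 0.01 0.02 0 0 0 1; 0 0.01 0.02 0 0 0 1; 0 0.01 0.02 0 0 0 1; 0 0.01 0.02 0 0 0 1; 0 0.01 0.02 0 0 0 1; 0 0 0 0 0 0 1; 0 0 0 0 0 0 1; 0 0 0 0 0 0 1; 0 0 0 0 0 0 1; 0 0 0 0 0 0 1"

```text
time_s: 32.65
tcp_pos: [0.3927, 0.168, 0.0598]
ee_rot: [[0.966, -0.222, 0.132], [-0.259, -0.835, 0.485], [0.003, -0.503, -0.865]]
wrist_force: [0.7, -0.8, -1.0]
gripper_width: 0.092
gripper_force: 30.0
```

```bash
python3 tr.py
```

```text
scene floor 299 z at 0 mm 6.0 slope deg -0.5
scene side1 29 z at 0 mm 31.8 slope deg 4.6
scene side2 73 z at 0 mm 39.0 slope deg -0.1
side floor 489 z at 0 mm 5.5 slope deg -0.1
side side1 24 z at 0 mm 42.5 slope deg 0.5
side side2 51 z at 0 mm 37.5 slope deg -0.5
t 32.75 j [ 21.2  13.2 -33.2 -46.8 -33.7  91.3] tcp [0.3927 0.1681 0.0598] F [-0.4  0.2 -2.2] g 0.089 30.0
```

Emit:
jog_arm:
  plan: "0 0.01 0.018 0 0 0 1; 0 0.01 0.018 0 0 0 1; 0 0.01 0.018 0 0 0 1; 0 0 0 0 0 0 1; 0 0 0 0 0 0 1; 0 0 0 0 0 0 1; 0 0 0 0 0 0 1; 0 0 0 0 0 0 1; 0 0 0 0 0 0 1; 0 0 0 0 0 0 1"

```text
time_s: 33.75
tcp_pos: [0.3932, 0.1681, 0.0594]
ee_rot: [[0.966, -0.221, 0.133], [-0.258, -0.835, 0.486], [0.004, -0.504, -0.864]]
wrist_force: [-2.0, -4.7, 9.2]
gripper_width: 0.092
gripper_force: 30.0
```

```bash
python3 tr.py
```

```text
scene floor 298 z at 0 mm 5.8 slope deg -0.0
scene side1 26 z at 0 mm 32.0 slope deg -0.7
scene side2 69 z at 0 mm 38.1 slope deg -0.4
side floor 488 z at 0 mm 5.2 slope deg 0.2
side side1 24 z at 0 mm 41.1 slope deg 0.0
side side2 52 z at 0 mm 37.1 slope deg -1.4
t 33.85 j [ 21.1  13.3 -33.2 -47.  -33.7  91.6] tcp [0.3932 0.1681 0.0594] F [-2.1 -4.4  9.7] g 0.091 30.0
```

It's in contact with the bench. I'll ease off, open, and back away along the handle.

Emit:
jog_arm:
  plan: "0 -0.01 -0.02 0 0 0 1; 0 -0.01 -0.01 0 0 0 1; 0 0 0 0 0 0 1; 0 0 0 0 0 0 0.7; 0 0 0 0 0 0 0.5; 0 0 0 0 0 0 0; 0 0 0 0 0 0 -0.3; 0 0 0 0 0 0 -0.3; 0 0 0 0 0 0 -0.3; 0 0 0 0 0 0 -0.3"

```text
time_s: 34.85
tcp_pos: [0.3927, 0.1681, 0.0591]
ee_rot: [[0.966, -0.222, 0.132], [-0.259, -0.835, 0.485], [0.003, -0.502, -0.865]]
wrist_force: [-0.7, -0.5, 0.3]
gripper_width: 0.596
gripper_force: 0.0
```

Emit:
jog_arm:
  plan: "0 0 -0.1 0 0 0 -0.3; 0 0 -0.3 0 0 0 -0.3; 0 0 -0.6 0 0 0 -0.3; 0 0 -0.8 0 0 0 -0.3; 0 0 -0.8 0 0 0 -0.3; 0 0 -0.8 0 0 0 -0.3; 0 0 -0.8 0 0 0 -0.3; 0 0 -0.8 0 0 0 -0.3; 0 0 -0.5 0 0 0 -0.3; 0 0 -0.2 0 0 0 -0.3"

```text
time_s: 35.85
tcp_pos: [0.3741, 0.0985, 0.184]
ee_rot: [[0.966, -0.221, 0.135], [-0.259, -0.835, 0.485], [0.006, -0.503, -0.864]]
wrist_force: [0.2, 0.5, -0.8]
gripper_width: 0.649
gripper_force: 0.0
```

```bash
python3 tr.py
python3 - <<'E'
from cnt import *
count('scene');count('side')
for n in('scene','side'):
    p,d=r.capture(n);W=world(n,d)
    for nm,a in dict(bottle=(.68,.79,-.08,.05,.05,.25),beaker=(.57,.68,-.08,.06,.01,.2),dish=(.4,.53,-.08,.06,.01,.2),red=(.56,.63,-.46,-.42,.01,.1),yel=(.45,.56,-.46,-.40,.01,.1)).items():
        q=W[(W[...,0]>a[0])&(W[...,0]<a[1])&(W[...,1]>a[2])&(W[...,1]<a[3])&(W[...,2]>a[4])&(W[...,2]<a[5])]
        if len(q):print(n,nm,q.min(0).round(3),q.max(0).round(3))
E
```

```text
scene floor 310 z at 0 mm 5.4 slope deg 0.1
scene side1 47 z at 0 mm 32.9 slope deg -0.2
scene side2 70 z at 0 mm 37.9 slope deg -0.2
side floor 487 z at 0 mm 5.1 slope deg -0.3
side side1 24 z at 0 mm 41.5 slope deg -0.5
side side2 51 z at 0 mm 37.1 slope deg 0.8
t 35.95 j [ 14.6  -2.1 -30.2 -34.1 -51.   79.7] tcp [0.3739 0.0988 0.183 ] F [0.3 0.1 0.5] g 0.649 0.0
scene px [404, 140, 13, 11, 93] tank xy mm [-47.  66.] size [39. 36. 31.] z 71.0
scene px [412, 150, 19, 22, 181] tank xy mm [26. 29.] size [41. 97. 35.] z 74.0
scene px [415, 174, 8, 6, 28] tank xy mm [ 57. -41.] size [20. 17. 10.] z 68.0
side px [248, 259, 20, 25, 225] tank xy mm [ 41. -13.] size [71. 76. 35.] z 73.0
side px [250, 287, 11, 6, 45] tank xy mm [25. 56.] size [32. 19. 17.] z 67.0
side px [273, 294, 9, 4, 13] tank xy mm [-45.  61.] size [25.  8.  9.] z 65.0
scene bottle [ 0.707 -0.04   0.05 ] [0.774 0.024 0.194]
scene beaker [ 0.59  -0.044  0.01 ] [0.656 0.023 0.085]
scene dish [ 0.421 -0.058  0.01 ] [0.518 0.04  0.046]
scene red [ 0.582 -0.459  0.013] [ 0.618 -0.425  0.041]
scene yel [ 0.497 -0.447  0.012] [ 0.532 -0.414  0.044]
side bottle [ 0.707 -0.029  0.05 ] [0.772 0.028 0.196]
side beaker [ 0.591 -0.05   0.011] [0.657 0.032 0.086]
side dish [ 0.422 -0.06   0.01 ] [0.518 0.039 0.046]
side red [ 0.585 -0.457  0.011] [ 0.618 -0.426  0.041]
side yel [ 0.501 -0.446  0.01 ] [ 0.531 -0.412  0.043]
```

All four bungs are in the tank, the tray is level on the bench, and nothing else I measured has moved. Handing in.

```bash
python3 -c "
from station import r
print(r.finish_job())"
```

```text
the job is handed in; nothing more can be done
None
```

Job handed in at about 36 s: all four bungs are in the tank, the empty tray is level on the bench, and the beaker, dish and nearest bottle measured unmoved (the jug, carton and other two bottles were not re-measured).

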